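# Set out bronze bushes by diameter on the gauging strip

### The arm

A 7-joint arm with a two-finger parallel gripper is mounted at the origin on the work surface. World frame = base frame: x ahead of the robot, y to its left, z up, the work surface at z = 0. Lengths are in m, angles in rad, forces in N, time in s.
With the tool pointing down it reaches from about 0.35 to 0.9 m from the base axis. Payload 8.1 kg.
Tool frame: the origin (TCP) lies on the centre line of the jaws, within the pads' length; the fingertips stand 14 mm ahead of it and the grasp point (between the pads) lies 5 mm behind it (arm.tip_reach is the distance from the TCP to the fingertips, in m); z points along the fingers, y is the direction in which the jaws open and shut (so a half turn about z gives the same grasp; the last joint's range is limited). The gripper opens to 92 mm and grips with 3 to 60 N. Pads are 19 mm wide; open, the fingers measure 130 mm over their backs; the gripper's body (75 mm by 190 mm) begins 47 mm behind the grasp point.
Start: joints at [1.126, 0.434, 0.025, 1.573, -0.012, 1.134, -0.075], TCP at [0.209, -0.589, 0.241] pointing down, gripper open.
Joint ranges: [-2.62, 2.62], [-0.44, 2.09], [-1.27, 1.32], [0.08, 2.57], [-1.32, 4.46], [0.12, 2], [-2.74, 2.74]. Speed limits (rad/s): [2.22, 2.22, 3.01, 3.01, 3.14, 3.14, 3.14].

### API

Orientations are given as a rotation vector (axis times angle).
In Python, from cell import sensors, vision, arm, nets gives the robot as it stands.
- The arm moves only by the shell command python3 -m handwheel 'ROWS' [FORCE]. ROWS is JSON, a list of rows, each an object of numbers: "tx", "ty", "tz": the shift along the tool's x, y, z in cm; "wx", "wy", "wz": the turn, a rotation vector about the tool's x, y, z in degrees; "claw": the opening, from 0 (shut) to 1 (fully open). A call has 1 to 12 rows; each row is the pose to reach, as a shift and turn from the pose commanded when the call began, along the tool's axes at that moment; what a row does not reach only later rows make up. A row lasts 1/12 s, in which the tool goes at most 41.7 mm and 7.16 degrees, less where a joint would pass 70% of its speed; a pose out of reach is approached as far as the arm can. A call with a gripper value outside its range is refused whole. The fingers move at their own pace and stop on an object; FORCE is the grip in N (left out, the last holds). Time passes only in rows, so rows that repeat a pose let the fingers close. It gives the time, the measured TCP pose, the force and the opening at its end, in the units of the state.
- sensors.observe(): the state, without advancing time (a new reading comes with each control period).
- vision.get_image(name): name is "side" or "top" or "wrist"; returns (picture, depth): 480x640x3 uint8, blue, green, red; 480x640 float32, m along the optical axis (not along the pixel's ray), 0 where there is no reading.
- vision.camera_model(name): a dict with "K" (3x3 intrinsics, pixels), "xyz" and "attitude" of the camera in the world; the wrist camera has in their place "hand_eye" (4x4, takes a point from camera to tool coordinates, whose origin is the TCP and whose axes are the flange's). Camera axes: x right, y down, z forward; pixel columns grow to the right and rows downward; lengths in m; the calibration is good to about 2 mm. A picture is of the moment at which its call begins: read the wrist's pose just before it. camera_model takes no time and is no camera call.
- arm.sign_off(): hands the job in, once; it reports no verdict.
Trained networks look in the newest picture that a camera, given by its name, has taken for a name from the list of things; names that differ only in an ending like _2 or _b are one class to them, and where a whole thing is asked for, a point or a joint stands for the part that bears it (a point fixed in the world has none). Each returns a list of dicts, best first, with "score" (0 to 1); they miss things now and then, are a little off and sometimes report something else, mostly with a low value. They report only what shows in the picture. A call takes as long as a camera call.
- nets.cut_out(label, camera): "region" (480x640 bool, what is visible of it) and "uv" ([column, row] in pixels, amid what is visible of it).
The state is a dict: "clock": time; "joints": joint angles; "dq": joint speeds; "joint_efforts": joint torques, N m; "position": TCP position; "ee_rot": TCP orientation; "force": force on the tool from outside, world axes, zero at the start; "ft_torque": the same for the moment, N m; "width": opening from 0.0 (shut) to 1.0 (fully open).
Only numpy, scipy, OpenCV 4.12 (cv2) and the standard library are available. Lean on these libraries where they do the work, as an engineer would, in place of code of your own. Each camera call takes 0.05 s, during which the arm holds its last target.

### The job

Set the four loose bronze bushes out on the gauging strip, in order of outer diameter, ready to be measured: the smallest on the black pad next to the red block, then growing pad by pad to the largest at the other end. Go by diameter, not by height; each bush must stand upright, centred on its own pad to about a centimetre and let go. Do not topple any bush on the way, and leave the oil bottle and the deburring tool alone.

Things in the scene. Friction and masses are not known exactly. Their poses are not given: they have to be found in the camera images.
- bush26_center (a point): the smallest of the four bronze bushes: a plain brass-coloured sleeve standing upright on end, outer diameter 26 mm, bore 14 mm right through, 60 mm tall. This point is on its axis, half-way up (30 mm above its foot); z is the sleeve's axis
- bush36_center (a point): the second smallest of the four bronze bushes: a plain brass-coloured sleeve standing upright on end, outer diameter 36 mm, bore 22 mm right through, 50 mm tall. This point is on its axis, half-way up (25 mm above its foot); z is the sleeve's axis
- bush46_center (a point): the second largest of the four bronze bushes: a plain brass-coloured sleeve standing upright on end, outer diameter 46 mm, bore 30 mm right through, 70 mm tall. This point is on its axis, half-way up (35 mm above its foot); z is the sleeve's axis
- bush56_center (a point): the largest of the four bronze bushes: a plain brass-coloured sleeve standing upright on end, outer diameter 56 mm, bore 40 mm right through, 55 mm tall. This point is on its axis, half-way up (27.5 mm above its foot); z is the sleeve's axis
- pad1: round black rubber pad, 72 mm across and 2 mm thick, number 1 of the four in a straight row (an end of the row), counted from the row's -y end, 85 mm apart centre to centre. Fixed on an aluminium strip (450 x 100 x 12 mm, fixed to the table, long side roughly along y). Origin: centre of the pad's underside, on the strip's top 12 mm above the table, so a bush stands 2 mm above it; y runs along the row, x across it
- pad2: round black rubber pad, 72 mm across and 2 mm thick, number 2 of the four in a straight row, counted from the row's -y end, 85 mm apart centre to centre. Fixed on an aluminium strip (450 x 100 x 12 mm, fixed to the table, long side roughly along y). Origin: centre of the pad's underside, on the strip's top 12 mm above the table, so a bush stands 2 mm above it; y runs along the row, x across it
- pad3: round black rubber pad, 72 mm across and 2 mm thick, number 3 of the four in a straight row, counted from the row's -y end, 85 mm apart centre to centre. Fixed on an aluminium strip (450 x 100 x 12 mm, fixed to the table, long side roughly along y). Origin: centre of the pad's underside, on the strip's top 12 mm above the table, so a bush stands 2 mm above it; y runs along the row, x across it
- pad4: round black rubber pad, 72 mm across and 2 mm thick, number 4 of the four in a straight row (an end of the row), counted from the row's -y end, 85 mm apart centre to centre. Fixed on an aluminium strip (450 x 100 x 12 mm, fixed to the table, long side roughly along y). Origin: centre of the pad's underside, on the strip's top 12 mm above the table, so a bush stands 2 mm above it; y runs along the row, x across it
- red_block: low red block, 80 x 25 x 10 mm, fixed across one end of the strip, 77.5 mm from the centre of the nearest pad; it marks the start of the row and may be at either end (a grey block of the same size is at the other end). Origin: centre of its underside, on the strip's top
- oil_bottle: bystander: yellow oil bottle, 60 mm across, 160 mm tall, upright on the table; origin at the centre of its foot
- deburrer: bystander: screwdriver-like deburring tool, 160 mm long, lying on the table; x along it

How it is judged:
By the outcome, as a careful person would: the job done as asked, in the order asked, and still so for the second after the job is handed in, with the robot touching nothing.
It also fails if it takes over 102 s, if anything falls off the work surface, if the arm or the gripper's body presses on something with over 40 N, if the wrist force passes 120 N, or if a joint passes its speed limit or range.

## Working session

There is one attempt and no reset: what is moved stays moved. The work goes in short steps, Python scripts to look and compute and a shell command to move; the robot and the scene stay as the last step left them, time stands still between calls to the robot, and variables do not carry over. Pictures are saved under pics/ and viewed, and the job is handed in when it is done.

```bash
ls; mkdir -p pics; python3 - <<'E'
from cell import sensors, vision, arm, nets
import cv2
s=sensors.observe();print(s)
for n in ("top","side","wrist"):
    p,d=vision.get_image(n);cv2.imwrite(f"pics/{n}0.png",p);print(n,vision.camera_model(n))
E
```

```text
pics
{'clock': 0.0, 'joints': array([ 1.12637181,  0.43522916,  0.02500749,  1.57412165, -0.01161265,
        1.1340122 , -0.07509086]), 'dq': array([-1.38784656e-03,  8.31403261e-04,  7.78971364e-06, -3.44486220e-04,
        9.60904997e-04,  6.46319165e-04, -8.27922541e-04]), 'joint_efforts': array([ 1.54472647e-03, -6.67846942e+01,  9.85511206e-01, -3.14451957e+01,
       -6.05343212e-02,  4.29864856e-02,  1.98214002e-04]), 'position': array([ 0.20926506, -0.5883859 ,  0.23993203]), 'ee_rot': array([-3.09429959e+00, -5.33908577e-01,  6.64237431e-04]), 'force': array([-0.4243051 , -0.95748129,  0.50558028]), 'ft_torque': array([0.0408924 , 0.02214369, 0.01699637]), 'width': 0.9970059237507358}
top {'K': array([[615.08807744,   0.        , 316.99807196],
       [  0.        , 615.08807744, 242.01150106],
       [  0.        ,   0.        ,   1.        ]]), 'xyz': array([ 0.35227374, -0.01489253,  1.66875546]), 'attitude': array([-2.16028939,  2.14537073, -0.12431789])}
side {'K': array([[591.38507743,   0.        , 319.3951362 ],
       [  0.        , 591.38507743, 242.07514904],
       [  0.        ,   0.        ,   1.        ]]), 'xyz': array([0.26651633, 0.85133236, 0.85458286]), 'attitude': array([-0.47546901,  2.71463596, -1.23797834])}
wrist {'K': array([[415.8010675 ,   0.        , 317.22431195],
       [  0.        , 415.8010675 , 243.56169763],
       [  0.        ,   0.        ,   1.        ]]), 'hand_eye': array([[-4.03940299e-05, -9.64534591e-01, -2.63956476e-01,
         7.06958114e-02],
       [ 9.99999846e-01,  1.06939242e-04, -5.43804129e-04,
        -4.99328319e-04],
       [ 5.52745198e-04, -2.63956458e-01,  9.64534438e-01,
        -1.43680398e-01],
       [ 0.00000000e+00,  0.00000000e+00,  0.00000000e+00,
         1.00000000e+00]])}
```

View pics/top0.png

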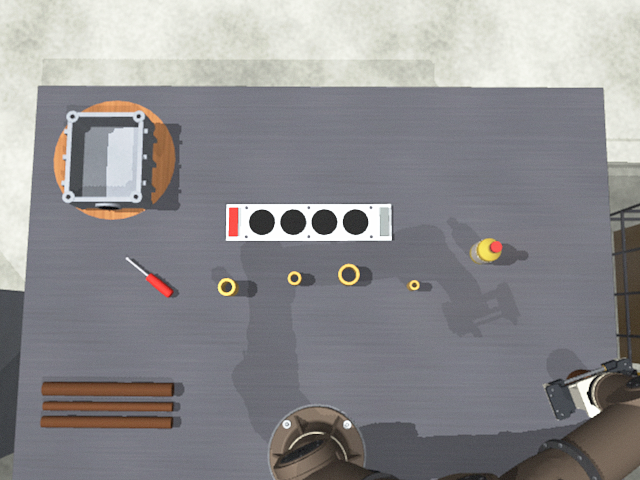

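View pics/side0.png

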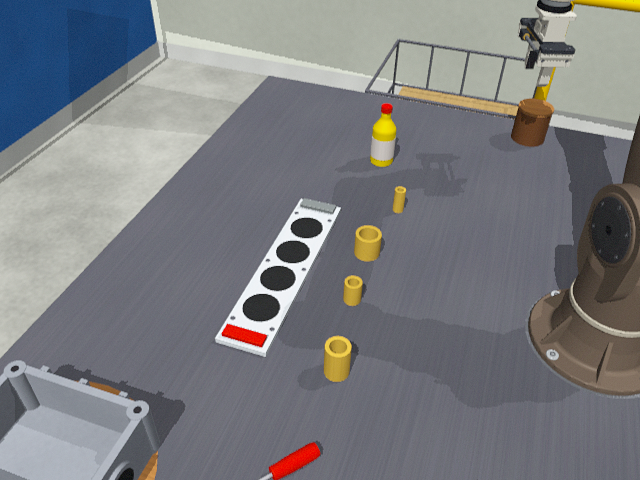

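View pics/wrist0.png

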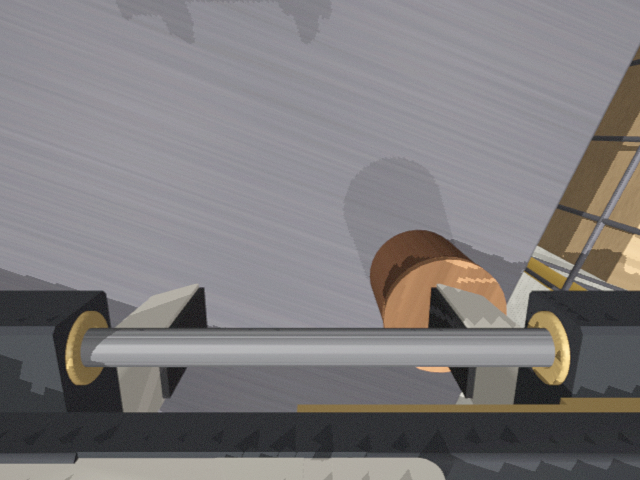

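The top picture shows the red block at (233,222), the image-left or +y end, so pad4 takes the 26 mm bush. The bushes are at (227,287), (294,278), (349,274) and (414,285). Next I measure them from both cameras.

```bash
cat > h.py <<'E'
from cell import sensors, vision, arm, nets
import cv2, numpy as np
from scipy.spatial.transform import Rotation as R
from scipy.optimize import least_squares
def pose(n):
    m=vision.camera_model(n)
    if n!="wrist": return m["K"],R.from_rotvec(m["attitude"]).as_matrix(),np.array(m["xyz"])
    s=sensors.observe();r=R.from_rotvec(s["ee_rot"]).as_matrix();H=m["hand_eye"]
    return m["K"],r@H[:3,:3],r@H[:3,3]+s["position"]
def cloud(n,d,P=None):
    K,A,t=P or pose(n);v,u=np.mgrid[0:480,0:640]
    c=np.stack([(u-K[0,2])/K[0,0]*d,(v-K[1,2])/K[1,1]*d,d],-1)
    return c@A.T+t
def ray_at(n,u,v,z,P=None):
    K,A,t=P or pose(n);r=A@np.array([(u-K[0,2])/K[0,0],(v-K[1,2])/K[1,1],1]);return t+r*(z-t[2])/r[2]
def brass(p):
    h=cv2.cvtColor(p,cv2.COLOR_BGR2HSV)
    return ((h[...,0]>17)&(h[...,0]<32)&(h[...,1]>120)&(h[...,2]>60))
def circ(xy):
    f=lambda q:np.hypot(xy[:,0]-q[0],xy[:,1]-q[1])-q[2]
    return least_squares(f,[*xy.mean(0),.02],loss="soft_l1",f_scale=.001).x
E
python3 - <<'E'
from h import *
for n in("top","side"):
    p,d=vision.get_image(n);W=cloud(n,d)
    k,l,st,c=cv2.connectedComponentsWithStats(brass(p).astype(np.uint8))
    for i in range(1,k):
        if st[i,4]<25: continue
        q=W[l==i];q=q[(q[:,2]>-.05)];zt=np.percentile(q[:,2],97)
        print(n,st[i],c[i].round(1),"ztop",zt.round(4))
        t=q[abs(q[:,2]-np.median(q[q[:,2]>zt-.006,2]))<.004]
        if n=="side": t=q[q[:,2]>zt-.004]
        lo,hi=t.min(0),t.max(0)
        print("   circ",circ(t[:,:2]).round(4),"bbox mid",((lo+hi)/2).round(4),"ext",(hi-lo).round(4))
    h=cv2.cvtColor(p,cv2.COLOR_BGR2HSV)
    bl=((h[...,2]<45)).astype(np.uint8)
    k,l,st,c=cv2.connectedComponentsWithStats(bl)
    for i in range(1,k):
        x,y=c[i]
        if 250<st[i,4]<2000:
            print(n,"pad?",st[i],ray_at(n,x,y,.014).round(4),np.median(W[l==i],0).round(4))
    red=((h[...,0]<8)|(h[...,0]>172))&(h[...,1]>170)&(h[...,2]>120)
    k,l,st,c=cv2.connectedComponentsWithStats(red.astype(np.uint8))
    for i in range(1,k):
        if st[i,4]>50: print(n,"red",st[i],ray_at(n,*c[i],.022).round(4))
E
```

```text
top [477 238  24  24 326] [486.5 250.4] ztop 0.1342
   circ [ 0.5319 -0.4408  0.0124] bbox mid [ 0.5293 -0.4321  0.1345] ext [0.0204 0.0158 0.005 ]
top [338 264  22  21 168] [348.7 273.8] ztop 0.0605
   circ [ 0.4679 -0.0813  0.0239] bbox mid [ 0.4699 -0.0814  0.0571] ext [0.0529 0.0527 0.0079]
top [288 271  14  14  90] [294.6 277.9] ztop 0.0558
   circ [0.4581 0.0606 0.0147] bbox mid [0.4587 0.0604 0.0523] ext [0.0319 0.0315 0.0077]
top [225 279  13  17  70] [233.6 288.8] ztop 0.0714
   circ [0.4337 0.2364 0.0216] bbox mid [0.433  0.2257 0.0688] ext [0.0416 0.0209 0.0052]
top [220 280  13  13  76] [224.7 286. ] ztop 0.0729
   circ [0.434  0.2364 0.0161] bbox mid [0.4356 0.2362 0.0701] ext [0.0312 0.0323 0.0074]
top [407 280  12  10  76] [412.6 284.8] ztop 0.0645
   circ [ 0.4418 -0.2516  0.0105] bbox mid [ 0.4421 -0.2519  0.0605] ext [0.0213 0.0233 0.0078]
top pad? [281 440  42  23 257] [0.0124 0.0369 0.014 ] [0.0666 0.0286 0.2775]
top red [229 208   9  28 229] [0.613  0.2294 0.022 ]
top red [146 274  27  23 252] [0.4395 0.4228 0.022 ]
side [571   0  69  12 547] [610.8   3.9] ztop 0
[... 677 characters left out ...]
1149 0.7995]
side [354 225  28  36 841] [367.4 242.6] ztop 0.0553
   circ [ 0.4665 -0.0785  0.0242] bbox mid [0.3802 0.3722 0.453 ] ext [0.2273 0.9583 0.8032]
side [343 275  20  31 496] [352.4 290.1] ztop 0.0504
   circ [0.4563 0.0643 0.0149] bbox mid [0.3701 0.4489 0.4506] ext [0.2072 0.8049 0.808 ]
side [ 324  336   28   46 1091] [336.9 358.2] ztop 0.0703
   circ [0.4312 0.2396 0.0193] bbox mid [0.36   0.5331 0.4604] ext [0.1869 0.6364 0.7883]
side pad? [ 590  197   39   66 1439] [-0.024  -0.3244  0.014 ] [0.0642 0.0318 0.2687]
side red [381 104  11  10  92] [ 0.5793 -0.678   0.022 ]
side red [222 324  45  23 547] [0.6091 0.236  0.022 ]
side red [269 442  51  38 889] [0.4353 0.4312 0.022 ]
```

```bash
python3 - <<'E'
from h import *
for n,box in(("top",(225,200,395,245)),("side",(215,195,345,355))):
    p,d=vision.get_image(n);W=cloud(n,d)
    x0,y0,x1,y1=box;g=cv2.cvtColor(p,cv2.COLOR_BGR2GRAY)
    m=np.zeros_like(g);m[y0:y1,x0:x1]=(g[y0:y1,x0:x1]<60)
    k,l,st,c=cv2.connectedComponentsWithStats(m)
    for i in range(1,k):
        if 200<st[i,4]<2000:
            (ex,ey),ax,an=cv2.fitEllipse(max(cv2.findContours((l==i).astype(np.uint8),0,1)[0],key=len))
            print(n,st[i],c[i].round(1),(round(ex,1),round(ey,1)),ray_at(n,ex,ey,.014).round(4),"depth z",np.median(W[l==i],0).round(4))
E
```

```text
top [250 210  24  25 469] [261.5 221.7] (261.5, 221.7) [0.6142 0.1527 0.014 ] depth z [0.6135 0.1521 0.0142]
top [281 210  25  24 465] [292.7 221.6] (292.7, 221.6) [0.6148 0.0677 0.014 ] depth z [0.6146 0.0672 0.0145]
top [312 210  25  24 473] [323.9 221.6] (323.9, 221.6) [ 0.6154 -0.0174  0.014 ] depth z [ 0.6148 -0.0176  0.0142]
top [343 210  25  24 470] [355.  221.5] (355.0, 221.5) [ 0.6161 -0.1021  0.014 ] depth z [ 0.6159 -0.102   0.0138]
side [291 218  31  20 480] [306.  227.3] (306.0, 227.3) [ 0.6126 -0.098   0.014 ] depth z [ 0.6135 -0.0994  0.0124]
side [277 241  32  22 557] [292.4 251.4] (292.4, 251.4) [ 0.612 -0.013  0.014] depth z [ 0.6127 -0.0145  0.0126]
side [261 266  34  24 649] [277.3 277.8] (277.3, 277.8) [0.6116 0.0717 0.014 ] depth z [0.6121 0.0702 0.0126]
side [243 294  36  27 765] [260.6 307.1] (260.6, 307.1) [0.6112 0.1566 0.014 ] depth z [0.6113 0.1557 0.0125]
```

```bash
cat >> h.py <<'E'
def togo(x,y,z,yaw=0.):
    """shift (cm) and turn (deg) in tool axes to put TCP at xyz, tool y along world x turned by yaw deg, z down"""
    s=sensors.observe();r=R.from_rotvec(s["ee_rot"])
    c,sn=np.cos(np.radians(yaw)),np.sin(np.radians(yaw))
    T=R.from_matrix(np.array([[-sn,c,0],[c,sn,0],[0,0,-1.]]))
    sh=r.inv().apply(np.array([x,y,z])-s["position"])*100
    print("t cm",sh.round(2),"w deg",np.degrees((r.inv()*T).as_rotvec()).round(2))
def st():
    s=sensors.observe();print(round(s["clock"],2),s["position"].round(4),s["force"].round(1),round(s["width"],3),s["joints"].round(2))
E
python3 -c "
from h import *
togo(.441,-.2505,.18)
togo(.441,-.2505,.25);st()"
```

```text
t cm [ 33.16 -24.11   6.06] w deg [-2.000e-02 -1.000e-02 -7.042e+01]
t cm [ 33.15 -24.11  -0.94] w deg [-2.000e-02 -1.000e-02 -7.042e+01]
0.35 [ 0.2094 -0.5888  0.2405] [-0.6  0.3 -0.8] 1.002 [ 1.13  0.43  0.02  1.57 -0.01  1.13 -0.08]
```

```bash
python3 -m handwheel '[{"tx":33.2,"ty":-24.1,"tz":-0.9,"wz":-70.4},{"tx":33.2,"ty":-24.1,"tz":-0.9,"wz":-70.4},{"tx":33.2,"ty":-24.1,"tz":-0.9,"wz":-70.4},{"tx":33.2,"ty":-24.1,"tz":-0.9,"wz":-70.4},{"tx":33.2,"ty":-24.1,"tz":-0.9,"wz":-70.4},{"tx":33.2,"ty":-24.1,"tz":-0.9,"wz":-70.4},{"tx":33.2,"ty":-24.1,"tz":-0.9,"wz":-70.4},{"tx":33.2,"ty":-24.1,"tz":-0.9,"wz":-70.4},{"tx":33.2,"ty":-24.1,"tz":6.1,"wz":-70.4},{"tx":33.2,"ty":-24.1,"tz":6.1,"wz":-70.4},{"tx":33.2,"ty":-24.1,"tz":6.1,"wz":-70.4},{"tx":33.2,"ty":-24.1,"tz":6.1,"wz":-70.4}]'
python3 -c "
from h import *
st()
p,d=vision.get_image('wrist');cv2.imwrite('pics/w1.png',p)
togo(.441,-.2505,.18)"
```

```text
0.35 [ 0.2094 -0.5888  0.2405] [-0.6  0.3 -0.8] 1.002 [ 1.13  0.43  0.02  1.57 -0.01  1.13 -0.08]
t cm [ 33.16 -24.11   6.06] w deg [-1.000e-02 -1.000e-02 -7.042e+01]invalid input
```

View pics/w1.png

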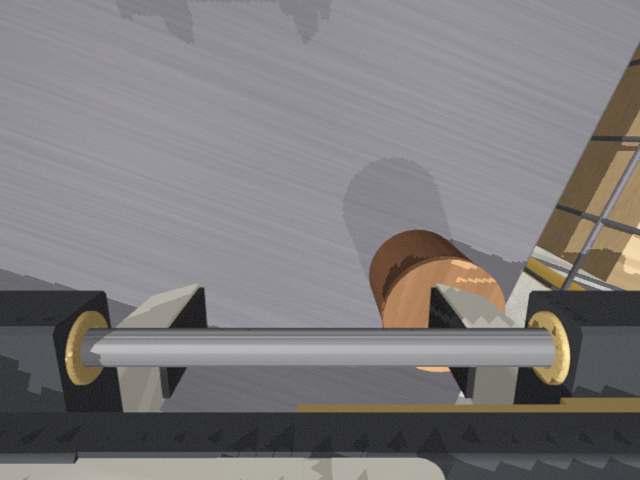

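The picture is unchanged because the call was refused. I'll try with every key filled in.

```bash
python3 -m handwheel '[{"tx":4,"ty":-3,"tz":0,"wx":0,"wy":0,"wz":-7,"claw":1}]' 20; python3 -m handwheel --help
```

```text
clock: 0.48
position: [0.2265, -0.5595, 0.2403]
ee_rot: [3.059, 0.704, -0.007]
force: [0.0, -0.6, -0.8]
width: 1.004invalid input: not JSON, or not a number
```

```bash
python3 -c "
from h import *
togo(.441,-.2505,.25);togo(.441,-.2505,.18);st()"

```

```text
t cm [ 32.79 -18.42  -1.16] w deg [-6.000e-02  3.200e-01 -6.409e+01]
t cm [ 32.83 -18.43   5.84] w deg [-6.000e-02  3.200e-01 -6.409e+01]
0.48 [ 0.2265 -0.5595  0.2403] [ 0.  -0.6 -0.8] 1.004 [ 1.1   0.4  -0.01  1.63  0.01  1.11 -0.03]
```

```bash
python3 -m handwheel '[{"tx":10,"ty":-6,"tz":-1,"wx":0,"wy":0,"wz":-21,"claw":1},{"tx":10,"ty":-6,"tz":-1,"wx":0,"wy":0,"wz":-21,"claw":1},{"tx":20,"ty":-12,"tz":-1,"wx":0,"wy":0,"wz":-42,"claw":1},{"tx":20,"ty":-12,"tz":-1,"wx":0,"wy":0,"wz":-42,"claw":1},{"tx":20,"ty":-12,"tz":-1,"wx":0,"wy":0,"wz":-42,"claw":1},{"tx":32.8,"ty":-18.4,"tz":-1,"wx":0,"wy":0,"wz":-64,"claw":1},{"tx":32.8,"ty":-18.4,"tz":-1,"wx":0,"wy":0,"wz":-64,"claw":1},{"tx":32.8,"ty":-18.4,"tz":2,"wx":0,"wy":0,"wz":-64,"claw":1},{"tx":32.8,"ty":-18.4,"tz":5.8,"wx":0,"wy":0,"wz":-64,"claw":1},{"tx":32.8,"ty":-18.4,"tz":5.8,"wx":0,"wy":0,"wz":-64,"claw":1},{"tx":32.8,"ty":-18.4,"tz":5.8,"wx":0,"wy":0,"wz":-64,"claw":1},{"tx":32.8,"ty":-18.4,"tz":5.8,"wx":0,"wy":0,"wz":-64,"claw":1}]' 20
python3 -c "
from h import *
st()
p,d=vision.get_image('wrist');cv2.imwrite('pics/w2.png',p)
togo(.441,-.2505,.18)"
```

```text
clock: 1.48
position: [0.4433, -0.2417, 0.1818]
ee_rot: [-2.206, -2.233, 0.001]
force: [-0.6, -0.8, 0.3]
width: 0.999
1.48 [ 0.4433 -0.2417  0.1818] [-0.6 -0.8  0.3] 0.999 [ 0.7   0.34 -0.39  1.91  0.16  0.93  0.25]
t cm [-0.73 -0.24  0.28] w deg [-0.04  0.01  0.57]
```

View pics/w2.png

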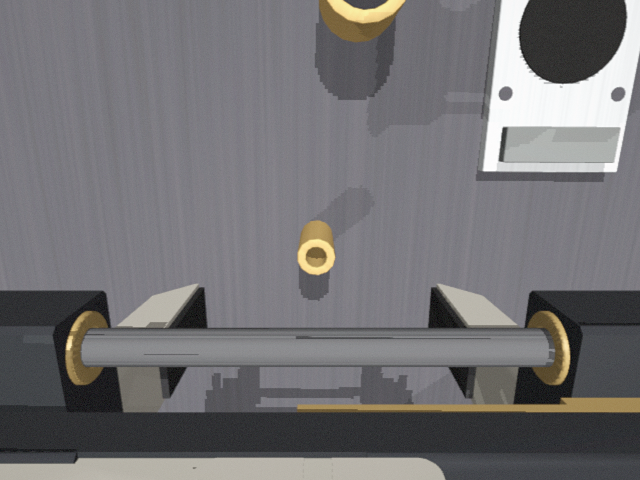

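The wrist view shows the 26 mm bush's rim at (317,256). The 56 mm bush and the strip's grey end are at the top.

```bash
cat >> h.py <<'E'
def wlook(name,ztop,near,rad=.045):
    P=pose("wrist");p,d=vision.get_image("wrist");cv2.imwrite(f"pics/{name}.png",p)
    W=cloud("wrist",d,P);m=brass(p)&(d>.05)&(np.hypot(W[...,0]-near[0],W[...,1]-near[1])<rad)&(W[...,2]>.01)
    zt=np.percentile(W[m][:,2],95);r=m&(W[...,2]>zt-.004)
    e=max(cv2.findContours(r.astype(np.uint8),0,1)[0],key=len)
    c=circ(W[e[:,0,1],e[:,0,0]][:,:2]);f=cv2.fitEllipse(e)
    print("depth ztop",zt.round(4),"circ",c.round(4),"ell",np.round(f[0],1),"ray@ztext",ray_at("wrist",*f[0],ztop,P).round(4))
E
python3 -c "
from h import *
st();wlook('w3',.06,(.441,-.2505));togo(.441,-.2505,.18)"
```

```text
1.53 [ 0.4433 -0.2432  0.1828] [-0.2  0.   0.3] 0.997 [ 0.7   0.34 -0.39  1.91  0.16  0.93  0.25]
depth ztop 0.2622 circ [ 0.4468 -0.2301  0.0094] ell [341.2 410.5] ray@ztext [ 0.4621 -0.3736  0.06  ]
t cm [-0.65 -0.25  0.34] w deg [0.02 0.05 0.49]
```

```bash
sed -i 's/(W\[...,2\]>.01)$/(W[...,2]>.01)\&(W[...,2]<.11)/' h.py
python3 -c "
from h import *
st();wlook('w4',.06,(.441,-.2505));togo(.441,-.2505,.18)"
```

```text
1.58 [ 0.4434 -0.244   0.1834] [-0.2 -0.6 -0.2] 0.994 [ 0.7   0.34 -0.39  1.91  0.16  0.93  0.25]
depth ztop 0.057 circ [ 0.4418 -0.2519  0.007 ] ell [360.9 175.7] ray@ztext [ 0.4705 -0.2006  0.06  ]
t cm [-0.62 -0.25  0.37] w deg [0.06 0.07 0.45]
```

```bash

python3 -c "
from h import *
st();P=pose('wrist');print(ray_at('wrist',317,256.5,.06,P));togo(.4416,-.2517,.07);togo(.4416,-.2517,.038)"
```

```text
1.63 [ 0.4434 -0.2443  0.1837] [ 0.1 -0.2  0.3] 1.004 [ 0.7   0.33 -0.39  1.91  0.16  0.93  0.25]
[ 0.44304642 -0.25518929  0.06      ]
t cm [-0.72 -0.2  11.37] w deg [0.06 0.07 0.45]
t cm [-0.72 -0.2  14.57] w deg [0.06 0.07 0.45]
```

```bash
python3 -m handwheel '[{"tx":-0.8,"ty":-0.15,"tz":4,"wx":0,"wy":0,"wz":0.5,"claw":1},{"tx":-0.8,"ty":-0.15,"tz":8,"wx":0,"wy":0,"wz":0.5,"claw":1},{"tx":-0.8,"ty":-0.15,"tz":11.4,"wx":0,"wy":0,"wz":0.5,"claw":1},{"tx":-0.8,"ty":-0.15,"tz":13.4,"wx":0,"wy":0,"wz":0.5,"claw":1},{"tx":-0.8,"ty":-0.15,"tz":14.6,"wx":0,"wy":0,"wz":0.5,"claw":1},{"tx":-0.8,"ty":-0.15,"tz":14.6,"wx":0,"wy":0,"wz":0.5,"claw":1},{"tx":-0.8,"ty":-0.15,"tz":14.6,"wx":0,"wy":0,"wz":0.5,"claw":1}]' 20
python3 -c "
from h import *
st();p,d=vision.get_image('side');cv2.imwrite('pics/s1.png',cv2.resize(p[120:280,320:520],(800,640))[:600])
togo(.442,-.2525,.038)"
```

```text
clock: 2.22
position: [0.442, -0.252, 0.0372]
ee_rot: [2.222, 2.221, -0.001]
force: [0.4, 0.5, 0.3]
width: 1.003
2.22 [ 0.442  -0.252   0.0372] [0.4 0.5 0.3] 1.003 [ 0.64  0.54 -0.31  2.04  0.28  0.6   0.14]
t cm [-0.05 -0.06 -0.01] w deg [ 0.08  0.07 -0.01]
```

View pics/s1.png

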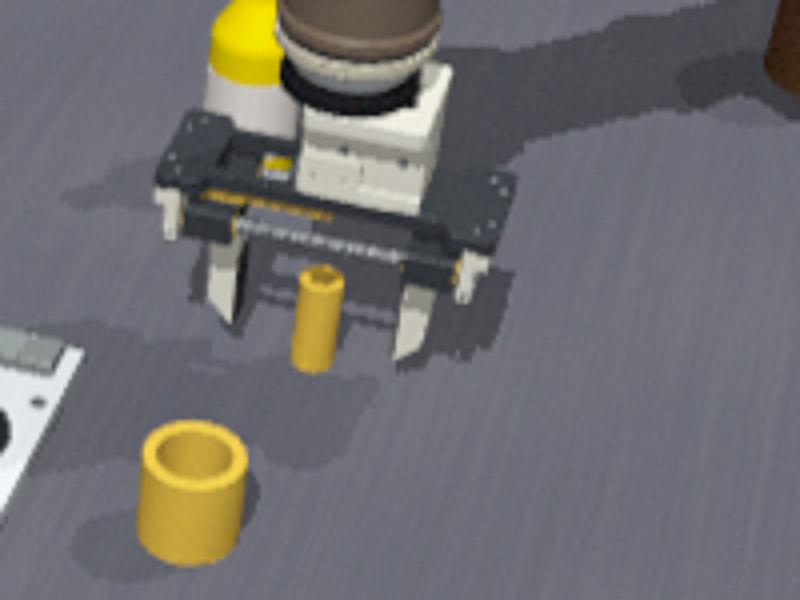

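The side crop shows the 26 mm bush standing upright midway between the fingers. I close on it.

```bash
python3 -m handwheel '[{"tx":0,"ty":0,"tz":0,"wx":0,"wy":0,"wz":0,"claw":0},{"tx":0,"ty":0,"tz":0,"wx":0,"wy":0,"wz":0,"claw":0},{"tx":0,"ty":0,"tz":0,"wx":0,"wy":0,"wz":0,"claw":0},{"tx":0,"ty":0,"tz":0,"wx":0,"wy":0,"wz":0,"claw":0},{"tx":0,"ty":0,"tz":0,"wx":0,"wy":0,"wz":0,"claw":0},{"tx":0,"ty":0,"tz":0,"wx":0,"wy":0,"wz":0,"claw":0},{"tx":0,"ty":0,"tz":0,"wx":0,"wy":0,"wz":0,"claw":0},{"tx":0,"ty":0,"tz":0,"wx":0,"wy":0,"wz":0,"claw":0},{"tx":0,"ty":0,"tz":0,"wx":0,"wy":0,"wz":0,"claw":0},{"tx":0,"ty":0,"tz":0,"wx":0,"wy":0,"wz":0,"claw":0}]' 25
python3 -c "
from h import *
st();p,d=vision.get_image('side');cv2.imwrite('pics/s2.png',cv2.resize(p[120:280,320:520],(800,640))[:600])
togo(.442,-.252,.17);togo(.613,.1545,.17);togo(.613,.1545,.06)"
```

```text
clock: 3.1
position: [0.4421, -0.2508, 0.0367]
ee_rot: [-2.22, -2.223, 0.0]
force: [-0.1, -0.5, -0.3]
width: 0.325
3.1 [ 0.4421 -0.2508  0.0367] [-0.1 -0.5 -0.3] 0.325 [ 0.64  0.54 -0.31  2.04  0.28  0.6   0.14]
t cm [-1.200e-01 -1.000e-02 -1.333e+01] w deg [-0.01 -0.    0.08]
t cm [ 40.51  17.15 -13.34] w deg [-0.01 -0.    0.08]
t cm [40.51 17.15 -2.34] w deg [-0.01 -0.    0.08]
```

View pics/s2.png

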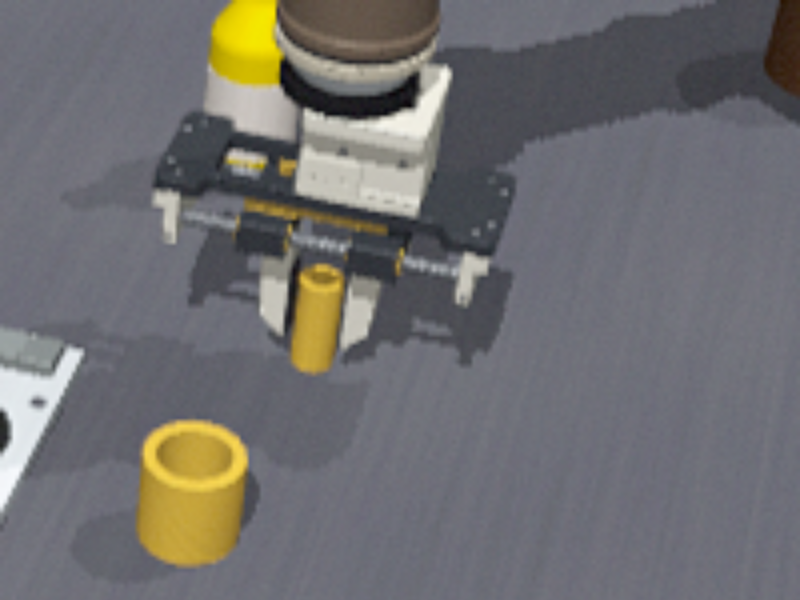

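The fingers are at 30 mm and still closing, so I wait a few rows and then lift.

```bash
python3 -m handwheel '[{"tx":0,"ty":0,"tz":0,"wx":0,"wy":0,"wz":0,"claw":0},{"tx":0,"ty":0,"tz":0,"wx":0,"wy":0,"wz":0,"claw":0},{"tx":0,"ty":0,"tz":0,"wx":0,"wy":0,"wz":0,"claw":0},{"tx":0,"ty":0,"tz":0,"wx":0,"wy":0,"wz":0,"claw":0}]' 25
python3 -m handwheel '[{"tx":0,"ty":0,"tz":-1,"wx":0,"wy":0,"wz":0,"claw":0},{"tx":0,"ty":0,"tz":-3,"wx":0,"wy":0,"wz":0,"claw":0},{"tx":0,"ty":0,"tz":-5,"wx":0,"wy":0,"wz":0,"claw":0},{"tx":0,"ty":0,"tz":-8,"wx":0,"wy":0,"wz":0,"claw":0},{"tx":0,"ty":0,"tz":-11,"wx":0,"wy":0,"wz":0,"claw":0},{"tx":0,"ty":0,"tz":-13,"wx":0,"wy":0,"wz":0,"claw":0}]' 25
python3 -c "
from h import *
st();togo(.613,.1545,.17)"
```

```text
clock: 3.48
position: [0.4421, -0.2508, 0.0367]
ee_rot: [2.22, 2.223, 0.0]
force: [0.3, -0.7, -1.4]
width: 0.272
clock: 3.98
position: [0.4425, -0.2508, 0.1699]
ee_rot: [2.218, 2.222, 0.001]
force: [2.4, -0.8, -2.1]
width: 0.268
3.98 [ 0.4425 -0.2508  0.1699] [ 2.4 -0.8 -2.1] 0.268 [ 0.71  0.35 -0.38  1.92  0.17  0.9   0.24]
t cm [ 4.050e+01  1.712e+01 -1.000e-02] w deg [0.11 0.04 0.09]
```

```bash
python3 -m handwheel '[{"tx":1.5,"ty":0.6,"tz":0,"wx":0,"wy":0,"wz":0,"claw":0},{"tx":4,"ty":1.7,"tz":0,"wx":0,"wy":0,"wz":0,"claw":0},{"tx":8,"ty":3.4,"tz":0,"wx":0,"wy":0,"wz":0,"claw":0},{"tx":12,"ty":5.1,"tz":0,"wx":0,"wy":0,"wz":0,"claw":0},{"tx":16,"ty":6.8,"tz":0,"wx":0,"wy":0,"wz":0,"claw":0},{"tx":20,"ty":8.5,"tz":0,"wx":0,"wy":0,"wz":0,"claw":0},{"tx":24,"ty":10.1,"tz":0,"wx":0,"wy":0,"wz":0,"claw":0},{"tx":28,"ty":11.8,"tz":0,"wx":0,"wy":0,"wz":0,"claw":0},{"tx":32,"ty":13.5,"tz":0,"wx":0,"wy":0,"wz":0,"claw":0},{"tx":36,"ty":15.2,"tz":0,"wx":0,"wy":0,"wz":0,"claw":0},{"tx":39,"ty":16.5,"tz":0,"wx":0,"wy":0,"wz":0,"claw":0},{"tx":40.5,"ty":17.1,"tz":0,"wx":0,"wy":0,"wz":0,"claw":0}]' 25
python3 -m handwheel '[{"tx":0,"ty":0,"tz":0,"wx":0,"wy":0,"wz":0,"claw":0},{"tx":0,"ty":0,"tz":0,"wx":0,"wy":0,"wz":0,"claw":0},{"tx":0,"ty":0,"tz":0,"wx":0,"wy":0,"wz":0,"claw":0}]' 25
python3 -c "
from h import *
st();p,d=vision.get_image('wrist');cv2.imwrite('pics/w5.png',p)
p,d=vision.get_image('side');cv2.imwrite('pics/s3.png',cv2.resize(p[150:400,160:480],(768,600)))
togo(.613,.1545,.06);"
```

```text
clock: 4.98
position: [0.6129, 0.1607, 0.1675]
ee_rot: [-2.213, -2.227, -0.004]
force: [0.4, 1.1, -1.4]
width: 0.271
clock: 5.23
position: [0.6121, 0.1532, 0.1667]
ee_rot: [2.22, 2.222, -0.002]
force: [-0.2, -1.1, -2.4]
width: 0.268
5.23 [0.6121 0.1532 0.1667] [-0.2 -1.1 -2.4] 0.268 [-0.04  0.55 -0.43  1.62  0.26  1.03 -0.55]
t cm [ 0.23  0.07 10.68] w deg [-0.02  0.08 -0.04]
```

View pics/w5.png

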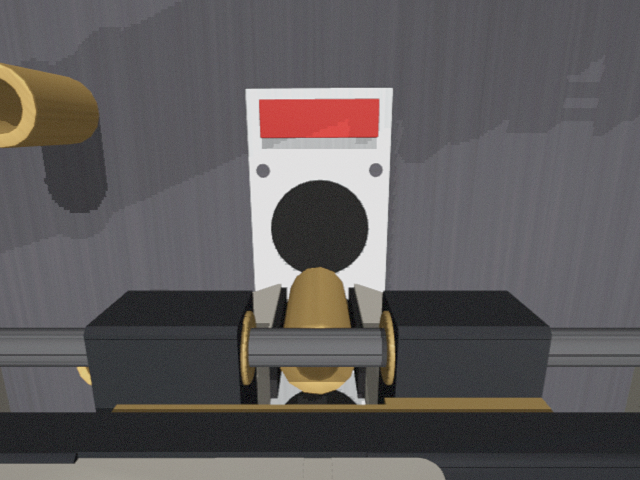

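View pics/s3.png

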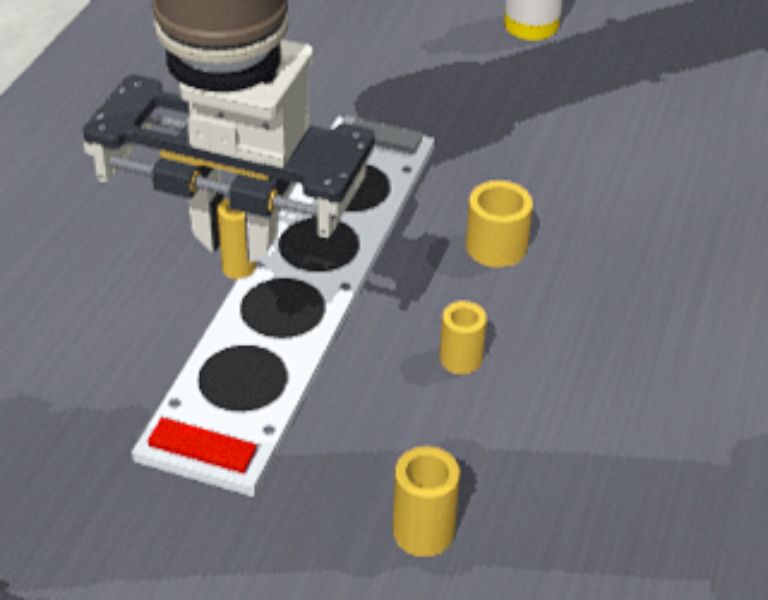

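The wrist view shows pad4 centred at (320,227), with the red block beyond it and the bush held straight. I check pad4 with the wrist calibration.

```bash
cat >> h.py <<'E'
def wpads():
    P=pose("wrist");p,d=vision.get_image("wrist");g=cv2.cvtColor(p,cv2.COLOR_BGR2GRAY)
    W=cloud("wrist",d,P)
    m=((g<60)&(abs(W[...,2]-.014)<.012)&(abs(W[...,0]-.613)<.05)).astype(np.uint8)
    k,l,s,c=cv2.connectedComponentsWithStats(m)
    for i in range(1,k):
        if s[i,4]>1500:
            e=cv2.fitEllipse(max(cv2.findContours((l==i).astype(np.uint8),0,1)[0],key=len))
            print("pad",np.round(e[0],1),np.round(e[1],1),s[i],ray_at("wrist",*e[0],.014,P).round(4),"z",np.median(W[l==i][:,2]).round(4))
E
python3 -c "
from h import *
st();wpads();st();togo(.613,.1545,.06)"
```

```text
5.33 [0.6123 0.1523 0.1668] [ 0.3 -0.4 -2.5] 0.271 [-0.04  0.55 -0.43  1.62  0.26  1.03 -0.55]
pad [318.8 225.3] [90.6 95.4] [ 271  180   96   91 6878] [0.613  0.1563 0.014 ] z 0.0137
5.38 [0.6124 0.1525 0.1668] [-0.5  0.4 -1.9] 0.268 [-0.04  0.55 -0.43  1.62  0.26  1.03 -0.55]
t cm [ 0.22  0.07 10.68] w deg [-0.01  0.06 -0.04]
```

```bash
python3 -m handwheel '[{"tx":0.25,"ty":0.07,"tz":3,"wx":0,"wy":0,"wz":0,"claw":0},{"tx":0.25,"ty":0.07,"tz":6,"wx":0,"wy":0,"wz":0,"claw":0},{"tx":0.25,"ty":0.07,"tz":9,"wx":0,"wy":0,"wz":0,"claw":0},{"tx":0.25,"ty":0.07,"tz":10.5,"wx":0,"wy":0,"wz":0,"claw":0},{"tx":0.25,"ty":0.07,"tz":11,"wx":0,"wy":0,"wz":0,"claw":0},{"tx":0.25,"ty":0.07,"tz":11.2,"wx":0,"wy":0,"wz":0,"claw":0},{"tx":0.25,"ty":0.07,"tz":11.4,"wx":0,"wy":0,"wz":0,"claw":0},{"tx":0.25,"ty":0.07,"tz":11.4,"wx":0,"wy":0,"wz":0,"claw":0}]' 25
python3 -c "
from h import *
st();p,d=vision.get_image('side');cv2.imwrite('pics/s4.png',cv2.resize(p[210:370,200:400],(750,600)))
togo(.613,.155,.0507);"
```

```text
clock: 6.05
position: [0.614, 0.1569, 0.0539]
ee_rot: [2.22, 2.222, 0.002]
force: [-0.6, -0.3, -1.3]
width: 0.271
6.05 [0.614  0.1569 0.0539] [-0.6 -0.3 -1.3] 0.271 [-0.08  0.68 -0.39  1.71  0.33  0.82 -0.62]
t cm [-0.2  -0.11  0.34] w deg [ 0.12 -0.03  0.06]
```

View pics/s4.png

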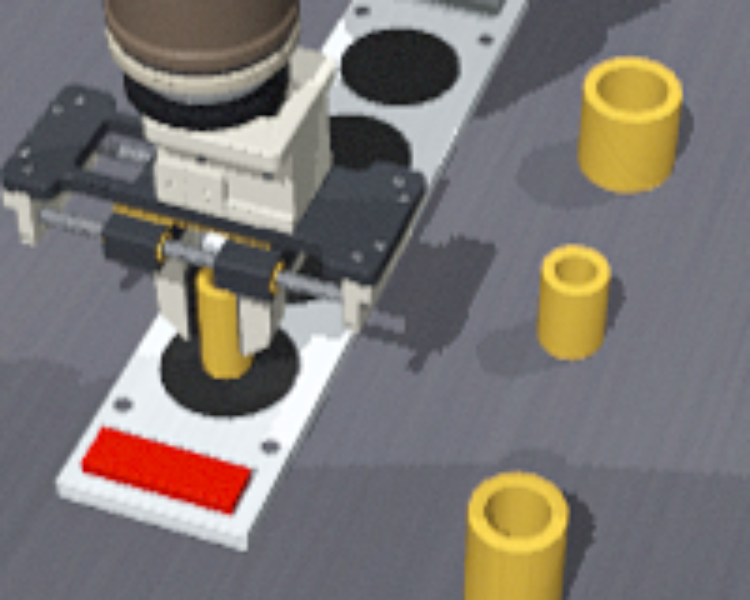

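The bush is just above pad4, nearly centred: foot at (227,360), pad centre about (231,366). I lower it the last 3 mm.

```bash
python3 -m handwheel '[{"tx":-0.1,"ty":0,"tz":0.1,"wx":0,"wy":0,"wz":0,"claw":0},{"tx":-0.1,"ty":0,"tz":0.2,"wx":0,"wy":0,"wz":0,"claw":0},{"tx":-0.1,"ty":0,"tz":0.3,"wx":0,"wy":0,"wz":0,"claw":0},{"tx":-0.1,"ty":0,"tz":0.3,"wx":0,"wy":0,"wz":0,"claw":0}]' 25

```

```text
clock: 6.43
position: [0.6137, 0.1558, 0.0507]
ee_rot: [2.219, 2.222, 0.001]
force: [-1.2, -1.8, 5.2]
width: 0.272
```

Contact at about 6 N. I release, then look before lifting.

```bash
python3 -m handwheel '[{"tx":0,"ty":0,"tz":0,"wx":0,"wy":0,"wz":0,"claw":0.4},{"tx":0,"ty":0,"tz":0,"wx":0,"wy":0,"wz":0,"claw":0.7},{"tx":0,"ty":0,"tz":0,"wx":0,"wy":0,"wz":0,"claw":0.7},{"tx":0,"ty":0,"tz":0,"wx":0,"wy":0,"wz":0,"claw":0.7},{"tx":0,"ty":0,"tz":0,"wx":0,"wy":0,"wz":0,"claw":0.7},{"tx":0,"ty":0,"tz":0,"wx":0,"wy":0,"wz":0,"claw":0.7}]' 25
python3 -m handwheel '[{"tx":0,"ty":0,"tz":-2,"wx":0,"wy":0,"wz":0,"claw":0.8},{"tx":0,"ty":0,"tz":-5,"wx":0,"wy":0,"wz":0,"claw":1},{"tx":0,"ty":0,"tz":-9,"wx":0,"wy":0,"wz":0,"claw":1},{"tx":0,"ty":0,"tz":-13,"wx":0,"wy":0,"wz":0,"claw":1},{"tx":0,"ty":0,"tz":-13,"wx":0,"wy":0,"wz":0,"claw":1}]' 25
python3 -c "
from h import *
st();wlook('w6',.074,(.613,.155));togo(.4575,.0615,.17)"
```

```text
clock: 6.93
position: [0.6132, 0.1559, 0.0497]
ee_rot: [-2.22, -2.223, 0.0]
force: [0.3, -0.5, -0.9]
width: 0.655
clock: 7.35
position: [0.6168, 0.158, 0.188]
ee_rot: [2.216, 2.219, 0.017]
force: [1.1, 1.8, 0.4]
width: 0.984
7.35 [0.6168 0.158  0.188 ] [1.1 1.8 0.4] 0.984 [-0.04  0.53 -0.44  1.59  0.25  1.06 -0.55]
depth ztop 0.0729 circ [0.6133 0.1546 0.0124] ell [310.4 250.6] ray@ztext [0.6133 0.1547 0.074 ]
t cm [ -9.56 -15.85   1.3 ] w deg [ 0.47 -0.15  0.07]
```

View pics/w6.png

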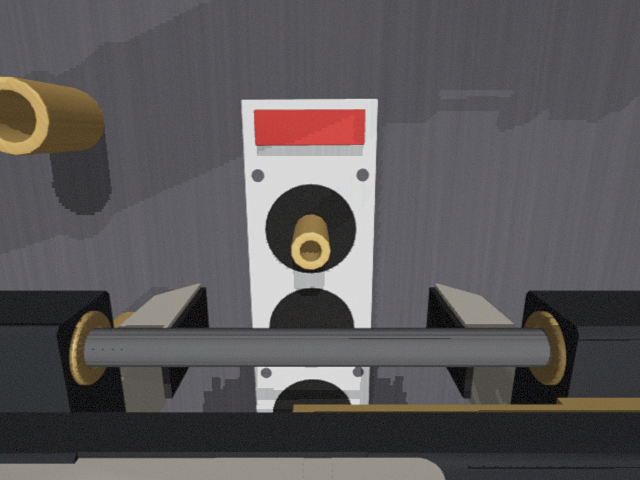

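The 26 mm bush stands on pad4, rim at (310,250), which gives (0.613, 0.155). Next is the 36 mm bush.

```bash
python3 -m handwheel '[{"tx":-2,"ty":-3.3,"tz":0,"wx":0,"wy":0,"wz":0,"claw":1},{"tx":-4,"ty":-6.6,"tz":0,"wx":0,"wy":0,"wz":0,"claw":1},{"tx":-6,"ty":-10,"tz":0,"wx":0,"wy":0,"wz":0,"claw":1},{"tx":-8,"ty":-13.3,"tz":0.6,"wx":0,"wy":0,"wz":0,"claw":1},{"tx":-9.5,"ty":-15.6,"tz":1.1,"wx":0,"wy":0,"wz":0,"claw":1},{"tx":-9.5,"ty":-15.6,"tz":1.1,"wx":0,"wy":0,"wz":0,"claw":1},{"tx":-9.5,"ty":-15.6,"tz":1.1,"wx":0,"wy":0,"wz":0,"claw":1},{"tx":-9.5,"ty":-15.6,"tz":1.1,"wx":0,"wy":0,"wz":0,"claw":1}]' 25
python3 -c "
from h import *
st();wlook('w7',.05,(.458,.0615));togo(.4575,.0615,.07);togo(.4575,.0615,.03)"
```

```text
clock: 8.07
position: [0.4581, 0.061, 0.1688]
ee_rot: [2.22, 2.223, 0.001]
force: [0.8, 0.4, -0.4]
width: 1.0
8.07 [0.4581 0.061  0.1688] [ 0.8  0.4 -0.4] 1.0 [ 0.15  0.3  -0.49  2.02  0.18  0.86 -0.44]
depth ztop 0.0489 circ [0.4584 0.0623 0.0111] ell [318.3 240. ] ray@ztext [0.4584 0.0631 0.05  ]
t cm [ 0.   -0.1   9.88] w deg [ 0.06 -0.04  0.1 ]
t cm [ 0.   -0.11 13.88] w deg [ 0.06 -0.04  0.1 ]
```

View pics/w7.png

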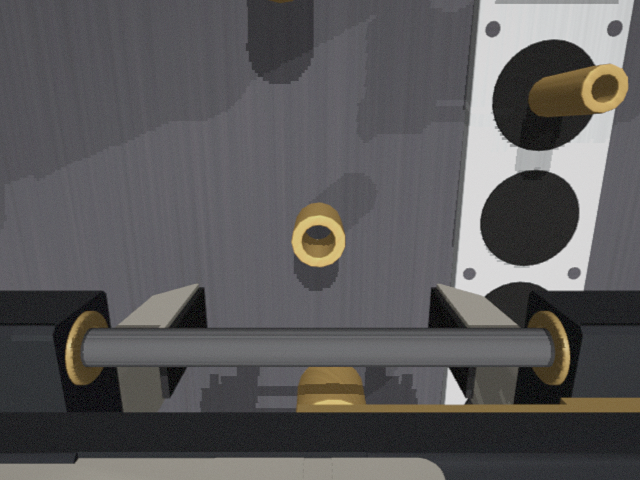

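The wrist view shows the 36 mm bush's rim at (318,240), i.e. (0.4584, 0.0627), centred between the jaws.

```bash
python3 -m handwheel '[{"tx":0.1,"ty":0,"tz":4,"wx":0,"wy":0,"wz":0,"claw":1},{"tx":0.1,"ty":0,"tz":8,"wx":0,"wy":0,"wz":0,"claw":1},{"tx":0.1,"ty":0,"tz":11,"wx":0,"wy":0,"wz":0,"claw":1},{"tx":0.1,"ty":0,"tz":13,"wx":0,"wy":0,"wz":0,"claw":1},{"tx":0.1,"ty":0,"tz":13.9,"wx":0,"wy":0,"wz":0,"claw":1},{"tx":0.1,"ty":0,"tz":13.9,"wx":0,"wy":0,"wz":0,"claw":1},{"tx":0.1,"ty":0,"tz":13.9,"wx":0,"wy":0,"wz":0,"claw":1}]' 25
python3 -m handwheel '[{"tx":0,"ty":0,"tz":0,"wx":0,"wy":0,"wz":0,"claw":0},{"tx":0,"ty":0,"tz":0,"wx":0,"wy":0,"wz":0,"claw":0},{"tx":0,"ty":0,"tz":0,"wx":0,"wy":0,"wz":0,"claw":0},{"tx":0,"ty":0,"tz":0,"wx":0,"wy":0,"wz":0,"claw":0},{"tx":0,"ty":0,"tz":0,"wx":0,"wy":0,"wz":0,"claw":0},{"tx":0,"ty":0,"tz":0,"wx":0,"wy":0,"wz":0,"claw":0},{"tx":0,"ty":0,"tz":0,"wx":0,"wy":0,"wz":0,"claw":0},{"tx":0,"ty":0,"tz":0,"wx":0,"wy":0,"wz":0,"claw":0},{"tx":0,"ty":0,"tz":0,"wx":0,"wy":0,"wz":0,"claw":0},{"tx":0,"ty":0,"tz":0,"wx":0,"wy":0,"wz":0,"claw":0},{"tx":0,"ty":0,"tz":0,"wx":0,"wy":0,"wz":0,"claw":0},{"tx":0,"ty":0,"tz":0,"wx":0,"wy":0,"wz":0,"claw":0}]' 25
python3 -c "
from h import *
st();togo(.613,.0703,.13);togo(.458,.062,.13)"
```

```text
clock: 8.7
position: [0.4581, 0.0624, 0.0299]
ee_rot: [-2.219, -2.224, -0.0]
force: [0.6, -0.8, 0.2]
width: 1.002
clock: 9.7
position: [0.4576, 0.0618, 0.0298]
ee_rot: [2.22, 2.223, 0.001]
force: [1.0, 0.1, -0.7]
width: 0.382
9.7 [0.4576 0.0618 0.0298] [ 1.   0.1 -0.7] 0.382 [ 0.04  0.52 -0.38  2.15  0.37  0.54 -0.61]
t cm [  0.83  15.54 -10.01] w deg [ 0.03 -0.01  0.08]
t cm [  0.02   0.04 -10.02] w deg [ 0.03 -0.01  0.08]
```

```bash
python3 -m handwheel '[{"tx":0,"ty":0,"tz":-1,"wx":0,"wy":0,"wz":0,"claw":0},{"tx":0,"ty":0,"tz":-3,"wx":0,"wy":0,"wz":0,"claw":0},{"tx":0,"ty":0,"tz":-6,"wx":0,"wy":0,"wz":0,"claw":0},{"tx":0,"ty":0,"tz":-9,"wx":0,"wy":0,"wz":0,"claw":0},{"tx":0.1,"ty":2,"tz":-11,"wx":0,"wy":0,"wz":0,"claw":0},{"tx":0.2,"ty":5,"tz":-11,"wx":0,"wy":0,"wz":0,"claw":0},{"tx":0.4,"ty":8.5,"tz":-11,"wx":0,"wy":0,"wz":0,"claw":0},{"tx":0.6,"ty":12,"tz":-11,"wx":0,"wy":0,"wz":0,"claw":0},{"tx":0.8,"ty":14.5,"tz":-11,"wx":0,"wy":0,"wz":0,"claw":0},{"tx":0.8,"ty":15.5,"tz":-11,"wx":0,"wy":0,"wz":0,"claw":0},{"tx":0.8,"ty":15.5,"tz":-11,"wx":0,"wy":0,"wz":0,"claw":0},{"tx":0.8,"ty":15.5,"tz":-11,"wx":0,"wy":0,"wz":0,"claw":0}]' 25
python3 -m handwheel '[{"tx":0,"ty":0,"tz":0,"wx":0,"wy":0,"wz":0,"claw":0},{"tx":0,"ty":0,"tz":0,"wx":0,"wy":0,"wz":0,"claw":0}]' 25
python3 -c "
from h import *
st();p,d=vision.get_image('side');cv2.imwrite('pics/s5.png',cv2.resize(p[180:380,180:430],(750,600)))
wpads();togo(.613,.0703,.0458)"
```

```text
clock: 10.7
position: [0.6115, 0.0699, 0.1394]
ee_rot: [-2.219, -2.222, 0.002]
force: [-0.8, -0.3, -2.9]
width: 0.383
clock: 10.87
position: [0.611, 0.0698, 0.1398]
ee_rot: [-2.219, -2.223, 0.002]
force: [-0.2, 0.2, -3.2]
width: 0.377
10.87 [0.611  0.0698 0.1398] [-0.2  0.2 -3.2] 0.377 [ 0.09  0.56 -0.43  1.69  0.27  0.96 -0.44]
pad [321.1 105.6] [113.  119.5] [ 265   46  114  120 8365] [0.613  0.1556 0.014 ] z 0.0137
pad [321.8 232.2] [ 86.7 108.2] [ 269  188  105   91 6762] [0.6138 0.0753 0.014 ] z 0.0137
t cm [0.05 0.15 9.42] w deg [-0.02  0.02  0.1 ]
```

View pics/s5.png

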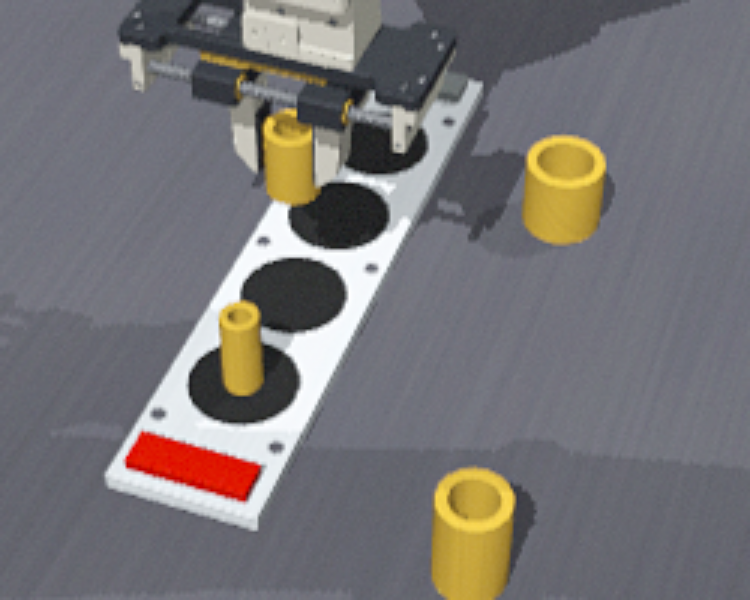

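The 36 mm bush is held upright, and the 26 mm bush stands on pad4. By the wrist camera pad4 is at (0.613, 0.1556), so pad3 is at y≈0.0705. I lower it.

```bash
python3 -m handwheel '[{"tx":0.1,"ty":0.2,"tz":3,"wx":0,"wy":0,"wz":0,"claw":0},{"tx":0.1,"ty":0.2,"tz":6,"wx":0,"wy":0,"wz":0,"claw":0},{"tx":0.1,"ty":0.2,"tz":8,"wx":0,"wy":0,"wz":0,"claw":0},{"tx":0.1,"ty":0.2,"tz":9,"wx":0,"wy":0,"wz":0,"claw":0},{"tx":0.1,"ty":0.2,"tz":9.2,"wx":0,"wy":0,"wz":0,"claw":0},{"tx":0.1,"ty":0.2,"tz":9.3,"wx":0,"wy":0,"wz":0,"claw":0},{"tx":0.1,"ty":0.2,"tz":9.4,"wx":0,"wy":0,"wz":0,"claw":0},{"tx":0.1,"ty":0.2,"tz":9.5,"wx":0,"wy":0,"wz":0,"claw":0},{"tx":0.1,"ty":0.2,"tz":9.55,"wx":0,"wy":0,"wz":0,"claw":0},{"tx":0.1,"ty":0.2,"tz":9.55,"wx":0,"wy":0,"wz":0,"claw":0}]' 25

```

```text
clock: 11.8
position: [0.6148, 0.0709, 0.045]
ee_rot: [2.22, 2.222, 0.001]
force: [-0.1, -0.9, -2.5]
width: 0.379
```

```bash
python3 -m handwheel '[{"tx":0,"ty":-0.1,"tz":0.05,"wx":0,"wy":0,"wz":0,"claw":0},{"tx":0,"ty":-0.1,"tz":0.1,"wx":0,"wy":0,"wz":0,"claw":0},{"tx":0,"ty":-0.1,"tz":0.15,"wx":0,"wy":0,"wz":0,"claw":0},{"tx":0,"ty":-0.1,"tz":0.15,"wx":0,"wy":0,"wz":0,"claw":0}]' 25

```

```text
clock: 12.13
position: [0.6135, 0.0709, 0.0438]
ee_rot: [2.22, 2.223, 0.0]
force: [-3.4, -1.0, 8.4]
width: 0.378
```

```bash
python3 -m handwheel '[{"tx":0,"ty":0,"tz":0,"wx":0,"wy":0,"wz":0,"claw":0.5},{"tx":0,"ty":0,"tz":0,"wx":0,"wy":0,"wz":0,"claw":0.75},{"tx":0,"ty":0,"tz":0,"wx":0,"wy":0,"wz":0,"claw":0.75},{"tx":0,"ty":0,"tz":0,"wx":0,"wy":0,"wz":0,"claw":0.75},{"tx":0,"ty":0,"tz":0,"wx":0,"wy":0,"wz":0,"claw":0.75},{"tx":0,"ty":0,"tz":0,"wx":0,"wy":0,"wz":0,"claw":0.75},{"tx":0,"ty":0,"tz":-2,"wx":0,"wy":0,"wz":0,"claw":0.8},{"tx":0,"ty":0,"tz":-5,"wx":0,"wy":0,"wz":0,"claw":1},{"tx":0,"ty":0,"tz":-9,"wx":0,"wy":0,"wz":0,"claw":1},{"tx":0,"ty":0,"tz":-13,"wx":0,"wy":0,"wz":0,"claw":1},{"tx":0,"ty":0,"tz":-13.5,"wx":0,"wy":0,"wz":0,"claw":1},{"tx":0,"ty":0,"tz":-13.5,"wx":0,"wy":0,"wz":0,"claw":1}]' 25
python3 -c "
from h import *
st();wlook('w8',.064,(.613,.0705));togo(.4335,.2375,.18)"
```

```text
clock: 13.13
position: [0.6152, 0.0715, 0.1811]
ee_rot: [2.217, 2.22, 0.008]
force: [0.4, -0.2, -0.7]
width: 0.997
13.13 [0.6152 0.0715 0.1811] [ 0.4 -0.2 -0.7] 0.997 [ 0.1   0.52 -0.44  1.64  0.25  1.04 -0.42]
depth ztop 0.0628 circ [0.613  0.0713 0.0175] ell [313.2 244.1] ray@ztext [0.6129 0.0714 0.064 ]
t cm [ 16.68 -18.03  -0.17] w deg [ 0.14 -0.01  0.07]
```

View pics/w8.png

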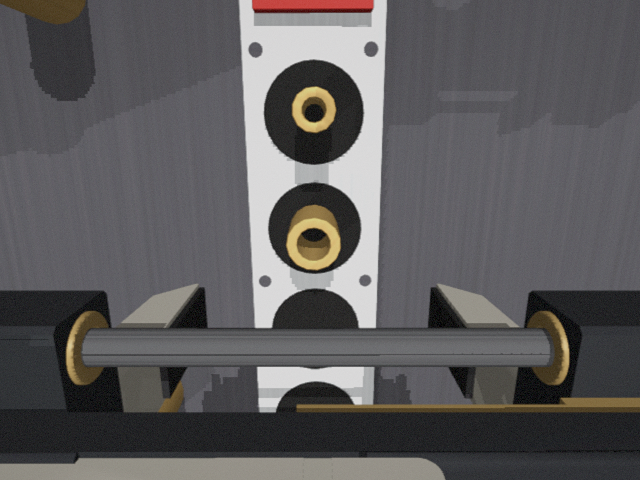

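The 36 mm bush stands on pad3 with its rim at (313,244), about 1 mm off centre. The 26 mm bush is fine on pad4. Next is the 46 mm bush.

```bash
python3 -m handwheel '[{"tx":2.4,"ty":-2.6,"tz":-0.2,"wx":0,"wy":0,"wz":0,"claw":1},{"tx":4.8,"ty":-5.2,"tz":-0.2,"wx":0,"wy":0,"wz":0,"claw":1},{"tx":7.2,"ty":-7.8,"tz":-0.2,"wx":0,"wy":0,"wz":0,"claw":1},{"tx":9.6,"ty":-10.4,"tz":-0.2,"wx":0,"wy":0,"wz":0,"claw":1},{"tx":12,"ty":-13,"tz":-0.2,"wx":0,"wy":0,"wz":0,"claw":1},{"tx":14.4,"ty":-15.6,"tz":-0.2,"wx":0,"wy":0,"wz":0,"claw":1},{"tx":16.7,"ty":-18,"tz":-0.2,"wx":0,"wy":0,"wz":0,"claw":1},{"tx":16.7,"ty":-18,"tz":-0.2,"wx":0,"wy":0,"wz":0,"claw":1},{"tx":16.7,"ty":-18,"tz":-0.2,"wx":0,"wy":0,"wz":0,"claw":1},{"tx":16.7,"ty":-18,"tz":-0.2,"wx":0,"wy":0,"wz":0,"claw":1}]' 25
python3 -c "
from h import *
st();wlook('w9',.07,(.4335,.2375));togo(.4335,.2375,.042)"
```

```text
clock: 14.02
position: [0.433, 0.2367, 0.1785]
ee_rot: [-2.22, -2.223, 0.003]
force: [0.4, 0.1, -0.5]
width: 1.003
14.02 [0.433  0.2367 0.1785] [ 0.4  0.1 -0.5] 1.003 [-0.19  0.35 -0.53  1.93  0.22  0.92 -0.83]
depth ztop 0.065 circ [0.4315 0.2385 0.0169] ell [338.6 252.1] ray@ztext [0.4459 0.2334 0.07  ]
t cm [ 0.14  0.02 13.67] w deg [-0.08  0.08 -0.  ]
```

View pics/w9.png

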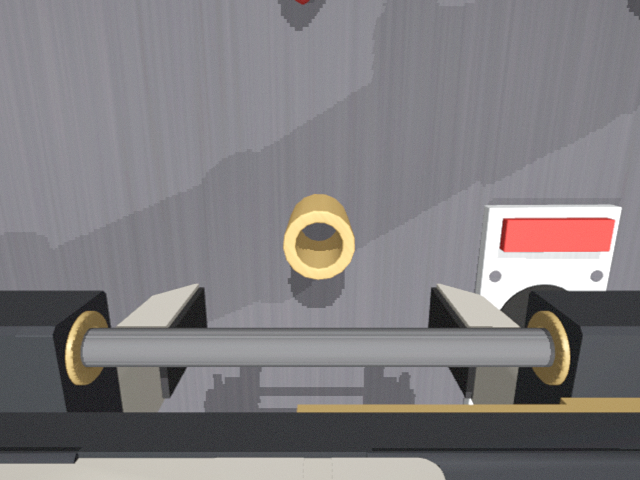

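The 46 mm bush's rim is centred at (319,244).

```bash

python3 -c "
from h import *
print(ray_at('wrist',319,244,.07));st()"; python3 -m handwheel '[{"tx":0.2,"ty":0.02,"tz":4,"wx":0,"wy":0,"wz":0,"claw":1},{"tx":0.2,"ty":0.02,"tz":7,"wx":0,"wy":0,"wz":0,"claw":1},{"tx":0.2,"ty":0.02,"tz":7,"wx":0,"wy":0,"wz":0,"claw":1}]' 25; python3 -c "
from h import *
togo(.4335,.2382,.042)"
```

```text
[0.43406237 0.23829608 0.07      ]
14.07 [0.4335 0.2363 0.1787] [ 0.2 -0.4  0.2] 1.004 [-0.19  0.35 -0.53  1.93  0.22  0.92 -0.83]
clock: 14.32
position: [0.4316, 0.2362, 0.1047]
ee_rot: [-2.221, -2.219, 0.013]
force: [-0.4, -1.3, -0.1]
width: 1.0
t cm [0.23 0.24 6.27] w deg [-0.41  0.27 -0.06]
```

```bash
python3 -m handwheel '[{"tx":0.05,"ty":0.05,"tz":2.5,"wx":0,"wy":0,"wz":0,"claw":1},{"tx":0.05,"ty":0.05,"tz":5,"wx":0,"wy":0,"wz":0,"claw":1},{"tx":0.05,"ty":0.05,"tz":6.6,"wx":0,"wy":0,"wz":0,"claw":1},{"tx":0.05,"ty":0.05,"tz":6.6,"wx":0,"wy":0,"wz":0,"claw":1},{"tx":0.05,"ty":0.05,"tz":6.6,"wx":0,"wy":0,"wz":0,"claw":1}]' 25
python3 -m handwheel '[{"tx":0,"ty":0,"tz":0,"wx":0,"wy":0,"wz":0,"claw":0},{"tx":0,"ty":0,"tz":0,"wx":0,"wy":0,"wz":0,"claw":0},{"tx":0,"ty":0,"tz":0,"wx":0,"wy":0,"wz":0,"claw":0},{"tx":0,"ty":0,"tz":0,"wx":0,"wy":0,"wz":0,"claw":0},{"tx":0,"ty":0,"tz":0,"wx":0,"wy":0,"wz":0,"claw":0},{"tx":0,"ty":0,"tz":0,"wx":0,"wy":0,"wz":0,"claw":0},{"tx":0,"ty":0,"tz":0,"wx":0,"wy":0,"wz":0,"claw":0},{"tx":0,"ty":0,"tz":0,"wx":0,"wy":0,"wz":0,"claw":0},{"tx":0,"ty":0,"tz":0,"wx":0,"wy":0,"wz":0,"claw":0},{"tx":0,"ty":0,"tz":0,"wx":0,"wy":0,"wz":0,"claw":0},{"tx":0,"ty":0,"tz":0,"wx":0,"wy":0,"wz":0,"claw":0}]' 30
python3 -c "
from h import *
st();togo(.613,-.0145,.18);"
```

```text
clock: 14.73
position: [0.4343, 0.2395, 0.0441]
ee_rot: [2.221, 2.222, -0.002]
force: [0.2, 0.6, 1.9]
width: 0.998
clock: 15.65
position: [0.4338, 0.2401, 0.0438]
ee_rot: [2.22, 2.223, -0.0]
force: [-0.5, -0.8, 4.1]
width: 0.501
15.65 [0.4338 0.2401 0.0438] [-0.5 -0.8  4.1] 0.501 [-0.29  0.54 -0.44  2.06  0.38  0.62 -0.98]
t cm [-25.49  17.88 -13.62] w deg [0.   0.01 0.08]
```

```bash
python3 -m handwheel '[{"tx":0,"ty":0,"tz":-1,"wx":0,"wy":0,"wz":0,"claw":0},{"tx":0,"ty":0,"tz":-3,"wx":0,"wy":0,"wz":0,"claw":0},{"tx":0,"ty":0,"tz":-6,"wx":0,"wy":0,"wz":0,"claw":0},{"tx":0,"ty":0,"tz":-9,"wx":0,"wy":0,"wz":0,"claw":0},{"tx":0,"ty":0,"tz":-12,"wx":0,"wy":0,"wz":0,"claw":0},{"tx":-1.4,"ty":1,"tz":-13.6,"wx":0,"wy":0,"wz":0,"claw":0},{"tx":-4.2,"ty":3,"tz":-13.6,"wx":0,"wy":0,"wz":0,"claw":0},{"tx":-7,"ty":5,"tz":-13.6,"wx":0,"wy":0,"wz":0,"claw":0},{"tx":-9.8,"ty":7,"tz":-13.6,"wx":0,"wy":0,"wz":0,"claw":0},{"tx":-12.6,"ty":9,"tz":-13.6,"wx":0,"wy":0,"wz":0,"claw":0},{"tx":-15.4,"ty":11,"tz":-13.6,"wx":0,"wy":0,"wz":0,"claw":0},{"tx":-18.2,"ty":13,"tz":-13.6,"wx":0,"wy":0,"wz":0,"claw":0}]' 30
python3 -m handwheel '[{"tx":-2.8,"ty":2,"tz":0,"wx":0,"wy":0,"wz":0,"claw":0},{"tx":-5.6,"ty":4,"tz":0,"wx":0,"wy":0,"wz":0,"claw":0},{"tx":-7.1,"ty":4.9,"tz":0,"wx":0,"wy":0,"wz":0,"claw":0},{"tx":-7.1,"ty":4.9,"tz":0,"wx":0,"wy":0,"wz":0,"claw":0},{"tx":-7.1,"ty":4.9,"tz":0,"wx":0,"wy":0,"wz":0,"claw":0},{"tx":-7.1,"ty":4.9,"tz":0,"wx":0,"wy":0,"wz":0,"claw":0}]' 30
python3 -c "
from h import *
st();p,d=vision.get_image('side');cv2.imwrite('pics/s6.png',cv2.resize(p[150:350,180:430],(750,600)))
wpads();togo(.613,-.013,.06);togo(.613,-.013,.0578)"
```

```text
clock: 16.65
position: [0.5638, 0.0565, 0.1795]
ee_rot: [-2.219, -2.222, 0.002]
force: [1.2, 1.3, -7.7]
width: 0.499
clock: 17.15
position: [0.6121, -0.0118, 0.1793]
ee_rot: [-2.218, -2.222, 0.001]
force: [-1.0, 0.8, -7.2]
width: 0.502
17.15 [ 0.6121 -0.0118  0.1793] [-1.   0.8 -7.2] 0.502 [ 0.23  0.51 -0.43  1.65  0.24  1.03 -0.28]
pad [320.4  17.1] [ 42.8 104.1] [ 270    0  101   42 3017] [0.6131 0.1333 0.014 ] z 0.0137
pad [320.5 114.9] [ 97.5 103. ] [ 272   63   98  104 5018] [0.6135 0.0706 0.014 ] z 0.0137
pad [321.1 223.1] [70.9 96.1] [ 275  186   92   75 4830] [ 0.6144 -0.0081  0.014 ] z 0.0136
t cm [-0.2   0.08 11.96] w deg [-0.06 -0.04  0.2 ]
t cm [-0.2   0.09 12.18] w deg [-0.06 -0.04  0.2 ]
```

View pics/s6.png

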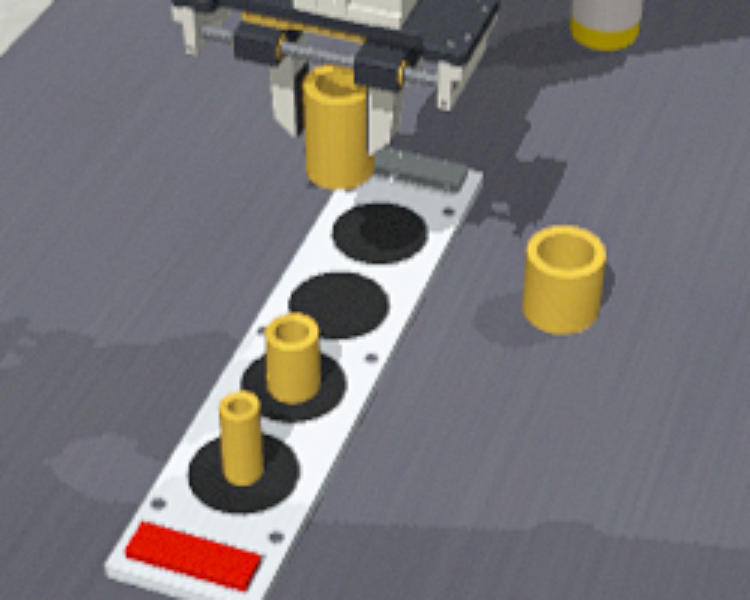

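The 46 mm bush is held straight above pad2, and the 26 and 36 mm bushes stand on pads 4 and 3. I lower it.

```bash
python3 -m handwheel '[{"tx":-0.15,"ty":0.08,"tz":3,"wx":0,"wy":0,"wz":0,"claw":0},{"tx":-0.15,"ty":0.08,"tz":6,"wx":0,"wy":0,"wz":0,"claw":0},{"tx":-0.15,"ty":0.08,"tz":9,"wx":0,"wy":0,"wz":0,"claw":0},{"tx":-0.15,"ty":0.08,"tz":11,"wx":0,"wy":0,"wz":0,"claw":0},{"tx":-0.15,"ty":0.08,"tz":11.5,"wx":0,"wy":0,"wz":0,"claw":0},{"tx":-0.15,"ty":0.08,"tz":11.7,"wx":0,"wy":0,"wz":0,"claw":0},{"tx":-0.15,"ty":0.08,"tz":11.9,"wx":0,"wy":0,"wz":0,"claw":0},{"tx":-0.15,"ty":0.08,"tz":12,"wx":0,"wy":0,"wz":0,"claw":0},{"tx":-0.15,"ty":0.08,"tz":12,"wx":0,"wy":0,"wz":0,"claw":0}]' 30

```

```text
clock: 18.0
position: [0.6149, -0.0139, 0.0611]
ee_rot: [2.219, 2.222, 0.003]
force: [-0.6, -0.2, -6.6]
width: 0.501
```

```bash
python3 -m handwheel '[{"tx":0,"ty":-0.1,"tz":0.1,"wx":0,"wy":0,"wz":0,"claw":0},{"tx":0,"ty":-0.1,"tz":0.15,"wx":0,"wy":0,"wz":0,"claw":0},{"tx":0,"ty":-0.1,"tz":0.2,"wx":0,"wy":0,"wz":0,"claw":0},{"tx":0,"ty":-0.1,"tz":0.25,"wx":0,"wy":0,"wz":0,"claw":0},{"tx":0,"ty":-0.1,"tz":0.25,"wx":0,"wy":0,"wz":0,"claw":0}]' 30

```

```text
clock: 18.42
position: [0.6131, -0.0142, 0.0579]
ee_rot: [2.22, 2.222, 0.0]
force: [-2.2, -0.9, 1.5]
width: 0.504
```

```bash
python3 -m handwheel '[{"tx":0,"ty":0,"tz":0,"wx":0,"wy":0,"wz":0,"claw":0.6},{"tx":0,"ty":0,"tz":0,"wx":0,"wy":0,"wz":0,"claw":0.85},{"tx":0,"ty":0,"tz":0,"wx":0,"wy":0,"wz":0,"claw":0.85},{"tx":0,"ty":0,"tz":0,"wx":0,"wy":0,"wz":0,"claw":0.85},{"tx":0,"ty":0,"tz":0,"wx":0,"wy":0,"wz":0,"claw":0.85},{"tx":0,"ty":0,"tz":0,"wx":0,"wy":0,"wz":0,"claw":0.85},{"tx":0,"ty":0,"tz":-2,"wx":0,"wy":0,"wz":0,"claw":0.9},{"tx":0,"ty":0,"tz":-5,"wx":0,"wy":0,"wz":0,"claw":1},{"tx":0,"ty":0,"tz":-9,"wx":0,"wy":0,"wz":0,"claw":1},{"tx":0,"ty":0,"tz":-12,"wx":0,"wy":0,"wz":0,"claw":1},{"tx":0,"ty":0,"tz":-12,"wx":0,"wy":0,"wz":0,"claw":1},{"tx":0,"ty":0,"tz":-12,"wx":0,"wy":0,"wz":0,"claw":1}]' 30
python3 -c "
from h import *
st();wlook('w10',.084,(.613,-.0145));togo(.4685,-.0805,.17)"
```

```text
clock: 19.42
position: [0.6143, -0.014, 0.1793]
ee_rot: [2.218, 2.22, 0.005]
force: [-0.2, 0.9, -1.1]
width: 0.998
19.42 [ 0.6143 -0.014   0.1793] [-0.2  0.9 -1.1] 0.998 [ 0.23  0.51 -0.43  1.65  0.24  1.03 -0.28]
depth ztop 0.0825 circ [ 0.6127 -0.0166  0.0151] ell [314.6 255.9] ray@ztext [ 0.6127 -0.0156  0.084 ]
t cm [ -6.61 -14.47   0.74] w deg [0.06 0.02 0.07]
```

View pics/w10.png

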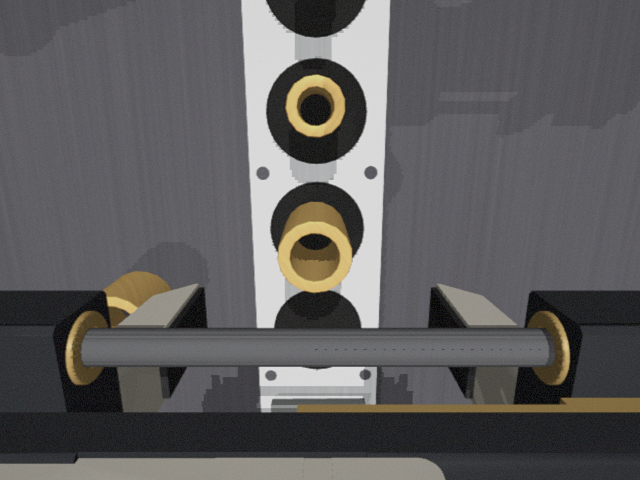

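The 46 mm bush stands on pad2, rim at (315,256), about 1 mm off. Last is the 56 mm bush.

```bash
python3 -m handwheel '[{"tx":-1.5,"ty":-3.3,"tz":0,"wx":0,"wy":0,"wz":0,"claw":1},{"tx":-3,"ty":-6.6,"tz":0,"wx":0,"wy":0,"wz":0,"claw":1},{"tx":-4.5,"ty":-10,"tz":0.3,"wx":0,"wy":0,"wz":0,"claw":1},{"tx":-6.6,"ty":-14.4,"tz":0.7,"wx":0,"wy":0,"wz":0,"claw":1},{"tx":-6.6,"ty":-14.4,"tz":0.7,"wx":0,"wy":0,"wz":0,"claw":1},{"tx":-6.6,"ty":-14.4,"tz":0.7,"wx":0,"wy":0,"wz":0,"claw":1},{"tx":-6.6,"ty":-14.4,"tz":0.7,"wx":0,"wy":0,"wz":0,"claw":1},{"tx":-6.6,"ty":-14.4,"tz":0.7,"wx":0,"wy":0,"wz":0,"claw":1}]' 30
python3 -c "
from h import *
st();wlook('w11',.055,(.468,-.08));togo(.468,-.0805,.033)"
```

```text
clock: 20.13
position: [0.4698, -0.0798, 0.1699]
ee_rot: [-2.219, -2.223, -0.001]
force: [0.1, 0.5, 0.1]
width: 1.001
20.13 [ 0.4698 -0.0798  0.1699] [0.1 0.5 0.1] 1.001 [ 0.43  0.32 -0.46  1.99  0.18  0.88 -0.13]
depth ztop 0.0538 circ [ 0.469  -0.0811  0.02  ] ell [316.6 245.1] ray@ztext [ 0.469 -0.08   0.055]
t cm [-0.1  -0.21 13.69] w deg [ 0.02 -0.04  0.14]
```

View pics/w11.png

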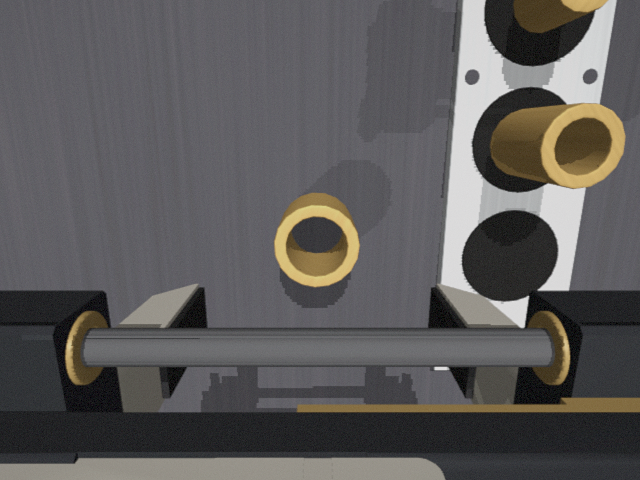

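The 56 mm bush's rim is at (317,245), i.e. (0.469, -0.080). It is well inside the jaws.

```bash
python3 -m handwheel '[{"tx":-0.05,"ty":-0.1,"tz":3,"wx":0,"wy":0,"wz":0,"claw":1},{"tx":-0.05,"ty":-0.1,"tz":6,"wx":0,"wy":0,"wz":0,"claw":1},{"tx":-0.05,"ty":-0.1,"tz":9,"wx":0,"wy":0,"wz":0,"claw":1},{"tx":-0.05,"ty":-0.1,"tz":11.5,"wx":0,"wy":0,"wz":0,"claw":1},{"tx":-0.05,"ty":-0.1,"tz":13.6,"wx":0,"wy":0,"wz":0,"claw":1},{"tx":-0.05,"ty":-0.1,"tz":13.6,"wx":0,"wy":0,"wz":0,"claw":1},{"tx":-0.05,"ty":-0.1,"tz":13.6,"wx":0,"wy":0,"wz":0,"claw":1}]' 30
python3 -m handwheel '[{"tx":0,"ty":0,"tz":0,"wx":0,"wy":0,"wz":0,"claw":0},{"tx":0,"ty":0,"tz":0,"wx":0,"wy":0,"wz":0,"claw":0},{"tx":0,"ty":0,"tz":0,"wx":0,"wy":0,"wz":0,"claw":0},{"tx":0,"ty":0,"tz":0,"wx":0,"wy":0,"wz":0,"claw":0},{"tx":0,"ty":0,"tz":0,"wx":0,"wy":0,"wz":0,"claw":0},{"tx":0,"ty":0,"tz":0,"wx":0,"wy":0,"wz":0,"claw":0},{"tx":0,"ty":0,"tz":0,"wx":0,"wy":0,"wz":0,"claw":0},{"tx":0,"ty":0,"tz":0,"wx":0,"wy":0,"wz":0,"claw":0},{"tx":0,"ty":0,"tz":0,"wx":0,"wy":0,"wz":0,"claw":0},{"tx":0,"ty":0,"tz":0,"wx":0,"wy":0,"wz":0,"claw":0}]' 30
python3 -c "
from h import *
st();togo(.613,-.0995,.16);"
```

```text
clock: 20.77
position: [0.4681, -0.0799, 0.0335]
ee_rot: [-2.217, -2.223, 0.002]
force: [0.8, -0.1, 0.2]
width: 0.998
clock: 21.6
position: [0.4686, -0.081, 0.0347]
ee_rot: [2.219, 2.222, 0.001]
force: [0.1, -1.2, 6.0]
width: 0.607
21.6 [ 0.4686 -0.081   0.0347] [ 0.1 -1.2  6. ] 0.607 [ 0.34  0.52 -0.37  2.12  0.34  0.56 -0.28]
t cm [ -1.88  14.45 -12.51] w deg [0.07 0.02 0.08]
```

```bash
python3 -m handwheel '[{"tx":0,"ty":0,"tz":-1,"wx":0,"wy":0,"wz":0,"claw":0},{"tx":0,"ty":0,"tz":-3,"wx":0,"wy":0,"wz":0,"claw":0},{"tx":0,"ty":0,"tz":-6,"wx":0,"wy":0,"wz":0,"claw":0},{"tx":0,"ty":0,"tz":-9,"wx":0,"wy":0,"wz":0,"claw":0},{"tx":0,"ty":0.5,"tz":-11,"wx":0,"wy":0,"wz":0,"claw":0},{"tx":-0.3,"ty":2.5,"tz":-12,"wx":0,"wy":0,"wz":0,"claw":0},{"tx":-0.7,"ty":5.5,"tz":-12,"wx":0,"wy":0,"wz":0,"claw":0},{"tx":-1.1,"ty":8.5,"tz":-12,"wx":0,"wy":0,"wz":0,"claw":0},{"tx":-1.5,"ty":11.5,"tz":-12,"wx":0,"wy":0,"wz":0,"claw":0},{"tx":-1.9,"ty":14,"tz":-12,"wx":0,"wy":0,"wz":0,"claw":0},{"tx":-1.9,"ty":14.5,"tz":-12,"wx":0,"wy":0,"wz":0,"claw":0},{"tx":-1.9,"ty":14.5,"tz":-12,"wx":0,"wy":0,"wz":0,"claw":0}]' 30
python3 -m handwheel '[{"tx":0,"ty":0,"tz":0,"wx":0,"wy":0,"wz":0,"claw":0},{"tx":0,"ty":0,"tz":0,"wx":0,"wy":0,"wz":0,"claw":0}]' 30
python3 -c "
from h import *
st();p,d=vision.get_image('side');cv2.imwrite('pics/s7.png',cv2.resize(p[150:350,180:430],(750,600)))
wpads();togo(.613,-.0995,.0487);st()"
```

```text
clock: 22.6
position: [0.6136, -0.0994, 0.1536]
ee_rot: [-2.219, -2.222, 0.0]
force: [-0.6, 0.5, -5.0]
width: 0.608
clock: 22.77
position: [0.6113, -0.0993, 0.1539]
ee_rot: [-2.218, -2.222, 0.002]
force: [-0.3, -0.1, -4.3]
width: 0.608
22.77 [ 0.6113 -0.0993  0.1539] [-0.3 -0.1 -4.3] 0.608 [ 0.36  0.55 -0.42  1.66  0.25  0.99 -0.14]
pad [322.2  11.1] [27.5 98.7] [ 276    0   94   28 1803] [0.6136 0.0422 0.014 ] z 0.0137
pad [322.5 108. ] [107.  113.4] [ 269   51  108  115 2532] [ 0.6141 -0.0144  0.014 ] z 0.0137
pad [320.4 111.2] [46.  47.4] [ 297   87   48   49 1770] [ 0.6127 -0.0164  0.014 ] z 0.0138
pad [323.8 220.8] [ 67.5 104.2] [ 273  186  100   71 4342] [ 0.6154 -0.0892  0.014 ] z 0.0136
t cm [1.000e-02 1.300e-01 1.056e+01] w deg [-0.06  0.01  0.09]
22.87 [ 0.6118 -0.0996  0.1543] [ 0.9 -0.2 -4.4] 0.608 [ 0.36  0.55 -0.42  1.66  0.25  0.99 -0.14]
```

View pics/s7.png

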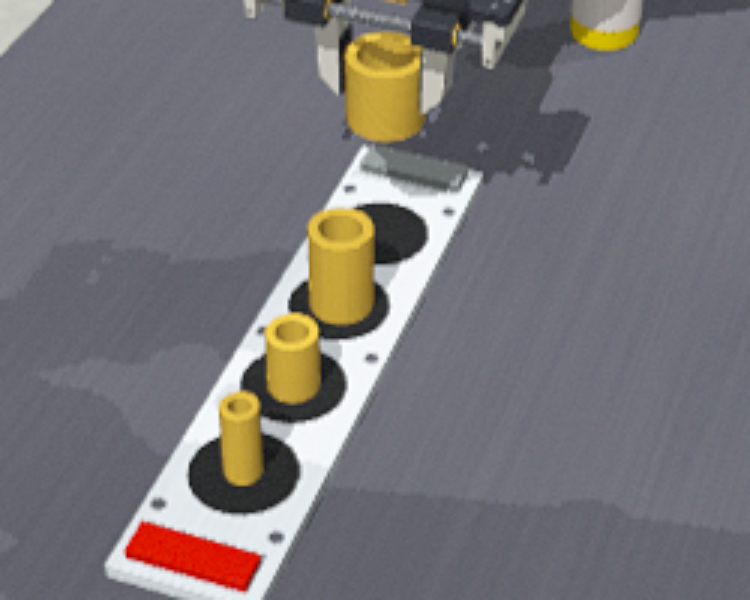

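The 56 mm bush is held upright above pad1, and the other three stand centred on their pads. I lower it.

```bash
python3 -m handwheel '[{"tx":0,"ty":0.15,"tz":3,"wx":0,"wy":0,"wz":0,"claw":0},{"tx":0,"ty":0.15,"tz":6,"wx":0,"wy":0,"wz":0,"claw":0},{"tx":0,"ty":0.15,"tz":8.5,"wx":0,"wy":0,"wz":0,"claw":0},{"tx":0,"ty":0.15,"tz":9.5,"wx":0,"wy":0,"wz":0,"claw":0},{"tx":0,"ty":0.15,"tz":10,"wx":0,"wy":0,"wz":0,"claw":0},{"tx":0,"ty":0.15,"tz":10.2,"wx":0,"wy":0,"wz":0,"claw":0},{"tx":0,"ty":0.1,"tz":10.3,"wx":0,"wy":0,"wz":0,"claw":0},{"tx":0,"ty":0.1,"tz":10.3,"wx":0,"wy":0,"wz":0,"claw":0},{"tx":0,"ty":0.1,"tz":10.3,"wx":0,"wy":0,"wz":0,"claw":0}]' 30

```

```text
clock: 23.62
position: [0.6149, -0.0997, 0.0526]
ee_rot: [2.219, 2.222, 0.002]
force: [0.2, 0.8, -4.4]
width: 0.612
```

```bash
python3 -m handwheel '[{"tx":0,"ty":-0.05,"tz":0.1,"wx":0,"wy":0,"wz":0,"claw":0},{"tx":0,"ty":-0.05,"tz":0.2,"wx":0,"wy":0,"wz":0,"claw":0},{"tx":0,"ty":-0.05,"tz":0.25,"wx":0,"wy":0,"wz":0,"claw":0},{"tx":0,"ty":-0.05,"tz":0.3,"wx":0,"wy":0,"wz":0,"claw":0},{"tx":0,"ty":-0.05,"tz":0.3,"wx":0,"wy":0,"wz":0,"claw":0}]' 30

```

```text
clock: 24.03
position: [0.6137, -0.0997, 0.0488]
ee_rot: [2.22, 2.223, -0.0]
force: [-3.0, 0.4, 4.4]
width: 0.603
```

```bash
python3 -m handwheel '[{"tx":0,"ty":0,"tz":0,"wx":0,"wy":0,"wz":0,"claw":0.7},{"tx":0,"ty":0,"tz":0,"wx":0,"wy":0,"wz":0,"claw":0.95},{"tx":0,"ty":0,"tz":0,"wx":0,"wy":0,"wz":0,"claw":0.95},{"tx":0,"ty":0,"tz":0,"wx":0,"wy":0,"wz":0,"claw":0.95},{"tx":0,"ty":0,"tz":0,"wx":0,"wy":0,"wz":0,"claw":0.95},{"tx":0,"ty":0,"tz":0,"wx":0,"wy":0,"wz":0,"claw":0.95},{"tx":0,"ty":0,"tz":-2,"wx":0,"wy":0,"wz":0,"claw":0.95},{"tx":0,"ty":0,"tz":-5,"wx":0,"wy":0,"wz":0,"claw":1},{"tx":0,"ty":0,"tz":-9,"wx":0,"wy":0,"wz":0,"claw":1},{"tx":0,"ty":0,"tz":-13,"wx":0,"wy":0,"wz":0,"claw":1},{"tx":0,"ty":0,"tz":-13,"wx":0,"wy":0,"wz":0,"claw":1},{"tx":0,"ty":0,"tz":-13,"wx":0,"wy":0,"wz":0,"claw":1}]' 30
python3 -c "
from h import *
st();wlook('w12',.069,(.613,-.0995));st()"
python3 -m handwheel '[{"tx":0,"ty":-3.5,"tz":-1,"wx":0,"wy":0,"wz":0,"claw":1},{"tx":0,"ty":-7,"tz":-3,"wx":0,"wy":0,"wz":0,"claw":1},{"tx":0,"ty":-10.5,"tz":-5,"wx":0,"wy":0,"wz":0,"claw":1},{"tx":-3,"ty":-14,"tz":-5,"wx":0,"wy":0,"wz":0,"claw":1},{"tx":-6,"ty":-18,"tz":-5,"wx":0,"wy":0,"wz":0,"claw":1},{"tx":-8,"ty":-20,"tz":-5,"wx":0,"wy":0,"wz":0,"claw":1},{"tx":-8,"ty":-20,"tz":-5,"wx":0,"wy":0,"wz":0,"claw":1},{"tx":-8,"ty":-20,"tz":-5,"wx":0,"wy":0,"wz":0,"claw":1},{"tx":-8,"ty":-20,"tz":-5,"wx":0,"wy":0,"wz":0,"claw":1},{"tx":-8,"ty":-20,"tz":-5,"wx":0,"wy":0,"wz":0,"claw":1}]' 30
python3 - <<'E'
from h import *
for n in("top","side"):
    p,d=vision.get_image(n);W=cloud(n,d);cv2.imwrite(f"pics/{n}9.png",p)
    for nm,y,h in((56,-.1,.069),(46,-.0147,.084),(36,.0703,.064),(26,.1553,.074)):
        m=brass(p)&(np.hypot(W[...,0]-.613,W[...,1]-y)<.042)&(abs(W[...,2]-h)<.008)
        q=W[m];print(n,nm,len(q),circ(q[:,:2]).round(4),"zmed",np.median(q[:,2]).round(4))
E
```

```text
clock: 25.03
position: [0.6153, -0.0996, 0.1811]
ee_rot: [2.217, 2.22, 0.005]
force: [-0.5, 1.1, -0.9]
width: 1.0
25.03 [ 0.6153 -0.0996  0.1811] [-0.5  1.1 -0.9] 1.0 [ 0.36  0.52 -0.42  1.63  0.24  1.04 -0.13]
depth ztop 0.0676 circ [ 0.6132 -0.0997  0.0201] ell [313.7 244.3] ray@ztext [ 0.6132 -0.0987  0.069 ]
25.08 [ 0.6139 -0.0997  0.1789] [-0.1 -0.4 -1.5] 0.999 [ 0.36  0.52 -0.42  1.63  0.24  1.04 -0.13]
clock: 25.92
position: [0.4143, -0.1789, 0.2276]
ee_rot: [-2.217, -2.224, -0.001]
force: [-0.0, -0.0, 0.1]
width: 1.001
top 56 125 [ 0.6111 -0.0991  0.024 ] zmed 0.0681
top 46 102 [ 0.6106 -0.0165  0.0193] zmed 0.083
top 36 69 [0.6118 0.0707 0.0153] zmed 0.063
top 26 50 [0.6124 0.1541 0.0102] zmed 0.073
side 56 239 [ 0.6102 -0.0966  0.024 ] zmed 0.0663
side 46 209 [ 0.6098 -0.0135  0.0191] zmed 0.0814
side 36 167 [0.6101 0.0741 0.0147] zmed 0.0612
side 26 121 [0.6106 0.1567 0.0104] zmed 0.0713
```

View pics/top9.png

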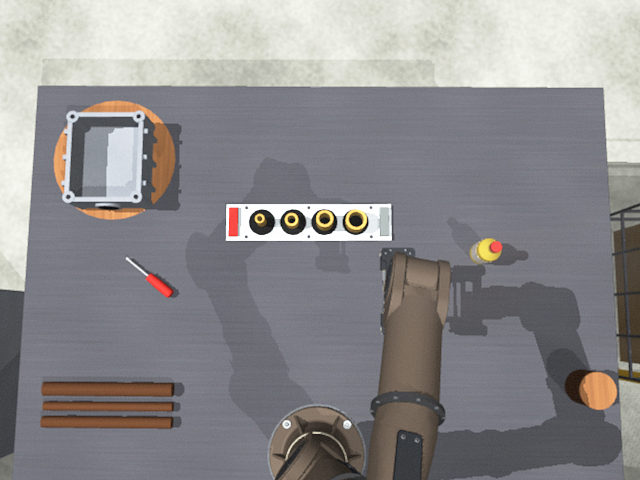

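View pics/side9.png

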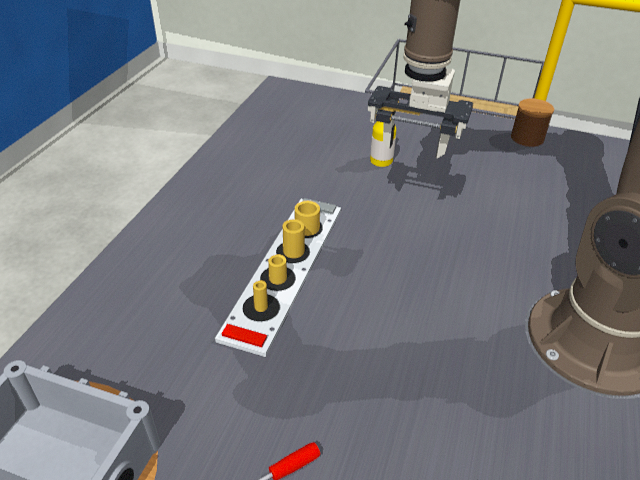

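View pics/w12.png

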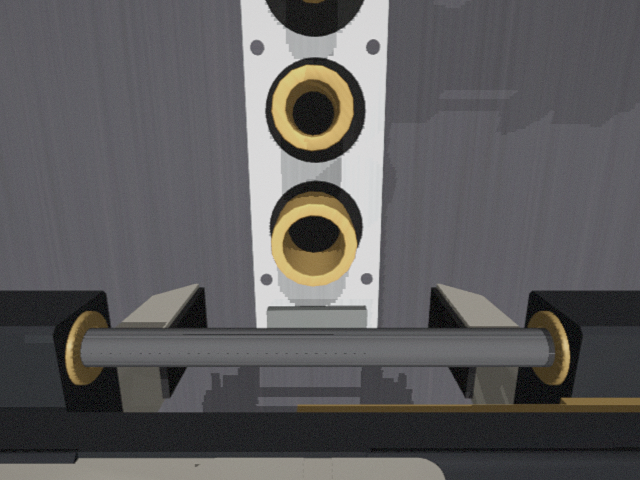

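All four bushes stand upright and in order in both cameras, the gripper is clear, and the bottle at (488,250) and the tool at (150,278) haven't moved. I hand in.

```bash
python3 -c "
from cell import arm
print(arm.sign_off())"
```

```text
the job is handed in; nothing more can be done
None
```

All four bushes stand upright and released on their own pads, growing away from the red block: 26 mm on pad 4 (next to it), 36 mm on pad 3, 46 mm on pad 2 and 56 mm on pad 1. I handed the job in at about 26 s.

**Centring:** The cameras disagree by a few millimetres, but all are inside the centimetre. Every wrist look right after a release put the bush within about 2 mm of its pad's centre. In the last pictures the top camera puts them within about 2 to 6 mm (worst about 6 mm, bush 56) and the side camera within about 3 mm.

**Heights:** The rims are at the heights expected for bushes standing on the pads, within about 1 mm from the top camera and 3 mm from the side.

**Bystanders and forces:** The oil bottle and the deburring tool are in the same place in the before and after pictures. The highest force I read at the end of a move was about 9 N. One early move call was refused for missing keys and changed nothing.

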